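# Close a deli cup on the ratchet lid press

### The job

The lid on the white cup standing on the bed of the lid press is only laid on; close it with the press. Slide the cup back along the press bed until it sits against the curved stop under the platen, push the lever down to its third notch, no further, and take your hand off so that the ratchet alone holds the lid down. Then press the release plunger on top and keep it down until the lever is all the way up again; leave the cup standing there under the platen, and do not disturb the other cup, already closed, and the bottle that stand by the compressor.

Things in the scene. Friction and masses are not known exactly. Their poses are not given: they have to be found in the camera images.
- press: lid press, fixed: white C-frame on a steel bed. Origin on the table under the platen's middle; x to the back of the press (the way the cup slides in), y to its left, z up. mm: bed y -82..82, x -205..120, top z 18; column x 74..114, y -30..30; head x -20..116, y -42..42, z 171..236; ratchet and its stirrup before the head: x -66..-35, y -48..48, z 134..274
- press_nest (a point): point on the bed's top under the middle of the platen: the cup's underside is centred here when the cup touches the curved stop (a low fence, 18 mm high, round the back half of this point, open to the front)
- platen_face (a point): centre of the underside of the platen, a disc of 106 mm diameter that presses the lid; 87 mm above the table when raised. Lean the gripper back (wrist toward the front of the press) when pushing the cup under it, so that its body stays clear of platen and head
- cup: loose round deli cup, white, standing on the front part of the bed with its lid on; origin at the centre of its underside, z up. Outer diameter 94 mm at the foot, 100 mm at 34 mm height, 110 mm at the rim (49 mm); with the lid 55 mm high at the start and 50 mm when closed. About 0.16 kg. Push low on its wall.
- lid (a joint): how far the lid has been pressed on to the cup, m: 0 = just laid on, 5 mm proud; 0.005 = fully home. It slides stiffly (14 N) and does not come off
- lid_top (a point): centre of the lid's top; lid diameter 115 mm
- lever (a joint): lever angle, rad: 0 = fully up, rising 30 degrees to the press's right, where a spring returns it; grows as it is pushed down. Axis along the press's x through (-47, 0, 201) mm of the press. The pawl drops in at 0.17, 0.33, 0.49 (third notch) and 0.65; let go, the lever backs up 0.03 on to it (0.46 in the third). Push to about 0.55 and let go; past 0.63 the cup is overloaded
- lever_grip (a point): middle of the lever's black grip, on its centre line, 165 mm from the axis (26 mm of travel a notch): round bar, 21 mm diameter, 108 to 186 mm from the axis, ending in a 27 mm ball. About 284 mm above the table at the start, 212 mm at the third notch. Pushed from above with 10 to 15 N near the third notch
- release (a joint): travel of the release plunger, m: 0 = up, 0.010 = fully down; beyond 0.007 the pawl is out of the teeth and the lever springs up, in about 0.6 s. If the plunger is let up too early the pawl catches the next notch
- release_top (a point): top centre of the release plunger: a black mushroom button of 32 mm diameter on the front of the head, 274 mm above the table when up; pressed straight down with about 8 to 12 N
- closed_cup: a second cup of the same size, already closed, standing on the table in front of the red compressor; leave it alone
- table_bottle: colour bottle, 46 mm diameter, 156 mm high, standing to the right of the compressor; leave it alone
Not all that is in view belongs to the job. Leave any turquoise look-alike of the cup alone.

How it is judged:
On the way, in this order (a step that is already met when the one before it is completed fails the run):
1. the cup stands upright under the platen, against the curved stop, with the lever still up (horizontal distance between cup and press_nest below 0.007 m and angle between cup's own z axis and vertical below 0.1 rad and value of joint lever below 0.1 rad), for 0.2 s.
2. the lever is held in the third notch by the ratchet alone, and the lid is home (value of joint lever between 0.42 and 0.5 rad and velocity of joint lever between -0.05 and 0.05 rad/s and value of joint lid above 0.004 m and horizontal distance between cup and press_nest below 0.009 m and contact force between each of the arm, the fingers and lever below 0.2 N), for 0.3 s.
At the end, for the whole second after the job is handed in: the lever is all the way up (below 0.05 rad) and the release plunger up (below 3 mm), the lid is home (pressed on by more than 4 mm of its 5), and the cup stands upright (within 0.1 rad), at rest, within 12 mm of the middle of the press (value of joint lever below 0.05 rad and value of joint release below 0.003 m and value of joint lid above 0.004 m and horizontal distance between cup and press_nest below 0.012 m and angle between cup's own z axis and vertical below 0.1 rad and linear speed of cup below 0.02 m/s); the robot touches nothing.
It fails at once if the lever is pushed to the fourth notch, which overloads the cup (value of joint lever above 0.63 rad).
It fails at once if the cup is tipped over (angle between cup's own z axis and vertical above 0.5 rad).
It fails at once if the closed cup or the bottle near the compressor is disturbed (distance of any of closed_cup, table_bottle from where it was at the start of the episode above 0.02 m).
It also fails if it takes over 58 s, if anything falls off the work surface, if the arm or the gripper's body presses on something with over 40 N, if the wrist force passes 120 N, or if a joint passes its speed limit or range.

### The arm

A 6-joint arm with a two-finger parallel gripper is mounted at the origin on a cart in front of the work surface, level with it; the furniture and walls round the work are solid. World frame = base frame: x ahead of the robot, y to its left, z up, the work surface at z = 0. Lengths are in m, angles in rad, forces in N, time in s.
With the tool pointing down it reaches from about 0.4 to 0.925 m from the base axis. Payload 12.5 kg.
Tool frame: the origin (TCP) lies at the very end of the fingers, on their centre line; the grasp point (between the pads) lies 19 mm behind it (r.grip_depth is the distance from the TCP to the grasp point, in m); z points along the fingers, x is the direction in which the jaws open and shut, and the axes are right-handed (so a half turn about z gives the same grasp; the last joint's range is limited). The gripper opens to 95 mm and grips with 3 to 60 N. Pads are 20 mm wide; open, the fingers measure 119 mm over their backs; the gripper's body (75 mm by 180 mm) begins 59 mm behind the grasp point.
Start: joints at [-1.319, 0.491, 1.559, -0, 1.092, -0.106], TCP at [0.219, -0.585, 0.215] pointing down, gripper open.
Joint ranges: [-3.1, 3.1], [-0.84, 2.19], [0.05, 2.79], [-1.13, 4.28], [0.06, 2.93], [-2.69, 2.69]. Speed limits (rad/s): [2.22, 2.22, 2.79, 3.14, 3.14, 3.14].

### API

Orientations are given as a unit quaternion [x, y, z, w].
In Python, from rig import r gives the robot as it stands.
- The arm moves only by the tool drive_tool, never from a script. Its argument "plan" is a list of rows, each a list of 7 numbers: the shift along the tool's x, y, z in units of 25 mm (1.0 is 25 mm), then the turn, a rotation vector about the tool's x, y, z in units of 6 degrees (1.0 is 6 degrees), then the closure, from -1 (fully open) to 1 (shut). In form: [[dx, dy, dz, wx, wy, wz, hand], ...]. A call has 1 to 20 rows; each row shifts and turns the pose as measured when the row begins, along the tool's axes as they then stand; what a row does not reach is not made up. A row lasts 1/12 s, in which the tool goes at most 41.7 mm and 7.16 degrees, less where a joint would pass 70% of its speed; a pose out of reach is approached as far as the arm can. A call is refused whole if a number of a shift passes 1 or a number of a turn 1, either way. A call with a gripper value outside its range is refused whole. The fingers move at their own pace and stop on an object; the grip force is fixed at half the most. Time passes only in rows, so rows that do not move let the fingers close. It gives the time, the measured TCP pose, the force and the opening at its end, in the units of the state.
- r.get_obs(): the state, without advancing time (a new reading comes with each control period).
- r.get_image(name): name is "side" or "top" or "wrist"; returns a dict with "image" (400x640x3 uint8, blue, green, red), "mtx" (3x3 intrinsics, pixels), "dist_coeffs" ([k1, k2, p1, p2, k3] as OpenCV has them; the pictures are not rectified), "cam_to_world" (4x4, takes a point from camera to world coordinates). Camera axes: x right, y down, z forward; pixel columns grow to the right and rows downward; lengths in m; the calibration is good to about 2 mm. A picture is of the moment at which its call begins. There is no depth.
- r.finish_job(): hands the job in, once; it reports no verdict.
The state is a dict: "time": time; "joint_pos": joint angles; "joint_velocities": joint speeds; "joint_torque": joint torques, N m; "tool_pos": TCP position; "ee_rot": TCP orientation; "force": force on the tool from outside, world axes, zero at the start; "ft_torque": the same for the moment, N m; "opening": finger opening in m.
Only numpy, scipy, OpenCV 4.12 (cv2) and the standard library are available. Lean on these libraries where they do the work, as an engineer would, in place of code of your own. Each camera call takes 0.05 s, during which the arm holds its last target.

## Working session

There is one attempt and no reset: what is moved stays moved. The work goes in short steps, Python scripts to look and compute and a tool call to move; the robot and the scene stay as the last step left them, time stands still between calls to the robot, and variables do not carry over. Pictures are saved under pics/ and viewed, and the job is handed in when it is done.

Besides the shell and the picture viewer there is one more tool, called after "Request:" by a JSON object that holds its "fn" and its "kwargs". drive_tool: Moves the arm, as the interface text tells. Its arguments: {"type":"object","properties":{"plan":{"type":"array","items":{"type":"array","items":{"type":"number"}}}},"required":["plan"]}

```bash
ls; mkdir -p pics; python3 - <<'E'
from rig import r
import cv2,numpy as np
for n in ["side","top","wrist"]:
    d=r.get_image(n); cv2.imwrite(f"pics/{n}0.png",d["image"]); print(n,d["mtx"].tolist(),d["dist_coeffs"],np.round(d["cam_to_world"],4).tolist())
print(r.get_obs())
E
```

```text
pics
side [[473.51600153373784, 0.0, 314.90869552024196], [0.0, 473.51600153373784, 195.23360426407118], [0.0, 0.0, 1.0]] [-0.12422945  0.          0.          0.          0.        ] [[-0.9218, -0.2003, 0.332, 0.2262], [-0.3875, 0.5067, -0.7702, 0.9621], [-0.014, -0.8386, -0.5446, 0.8268], [0.0, 0.0, 0.0, 1.0]]
top [[375.4414805779823, 0.0, 324.4319963435635], [0.0, 375.4414805779823, 198.5779944649684], [0.0, 0.0, 1.0]] [0.02830305 0.         0.         0.         0.        ] [[-0.4419, -0.7945, 0.4165, 0.1219], [-0.897, 0.395, -0.1982, 0.3111], [-0.007, -0.4612, -0.8873, 1.2435], [0.0, 0.0, 0.0, 1.0]]
wrist [[342.2680786330872, 0.0, 319.6680974661353], [0.0, 342.2680786330872, 195.1079153802728], [0.0, 0.0, 1.0]] [-0.06810682  0.          0.          0.          0.        ] [[0.3502, -0.8941, -0.2791, 0.2977], [-0.9367, -0.3345, -0.1037, -0.5567], [-0.0006, 0.2977, -0.9547, 0.384], [0.0, 0.0, 0.0, 1.0]]
{'time': 0.15, 'joint_pos': array([-1.31861427e+00,  4.91384006e-01,  1.55929425e+00, -8.75942720e-06,
        1.09170808e+00, -1.05588151e-01]), 'joint_velocities': array([-0.00068552, -0.00310663, -0.0034123 , -0.00156158, -0.00184237,
        0.00010724]), 'joint_torque': array([ 3.19097635e-04, -6.12895060e+01, -2.58279580e+01,  6.92038774e-02,
        4.72810550e-02, -7.95098140e-05]), 'tool_pos': array([ 0.21884955, -0.58524736,  0.21422427]), 'ee_rot': array([ 8.21641671e-01, -5.70004216e-01, -3.02944353e-04, -2.56364933e-04]), 'force': array([-0.31849594, -0.65016991,  0.18761598]), 'ft_torque': array([-0.0318831 ,  0.02057466,  0.01407698]), 'opening': 0.09530856271112682}
```

View pics/side0.png

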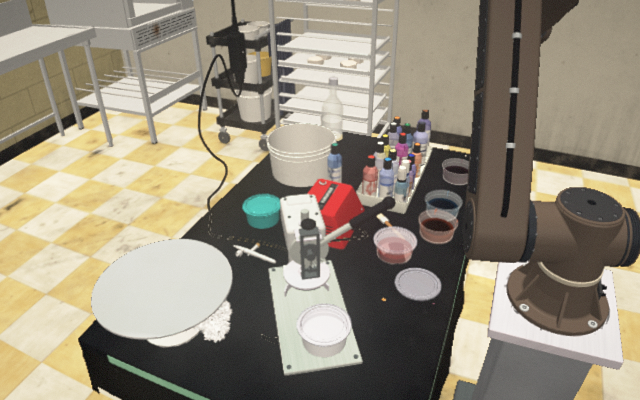

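View pics/top0.png

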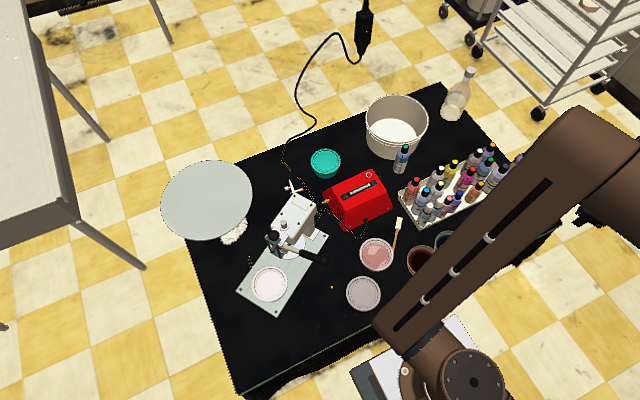

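View pics/wrist0.png

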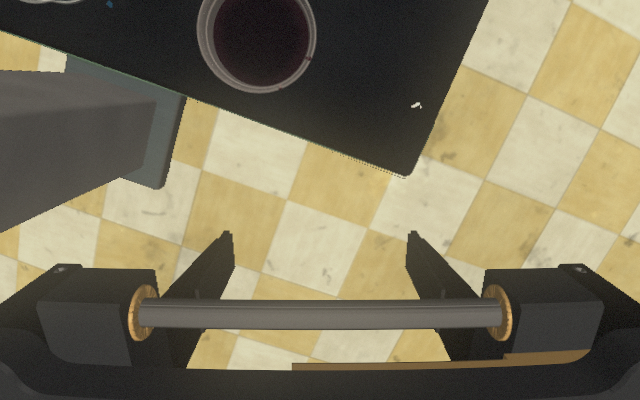

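```bash
python3 - <<'E'
import cv2
a=cv2.imread("pics/side0.png")[160:400,230:450]; cv2.imwrite("pics/sc0.png",cv2.resize(a,None,fx=2.5,fy=2.5,interpolation=cv2.INTER_CUBIC))
a=cv2.imread("pics/top0.png")[170:330,220:350]; cv2.imwrite("pics/tc0.png",cv2.resize(a,None,fx=3.75,fy=3.75,interpolation=cv2.INTER_CUBIC))
E
```

```text
(no output)
```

View pics/sc0.png

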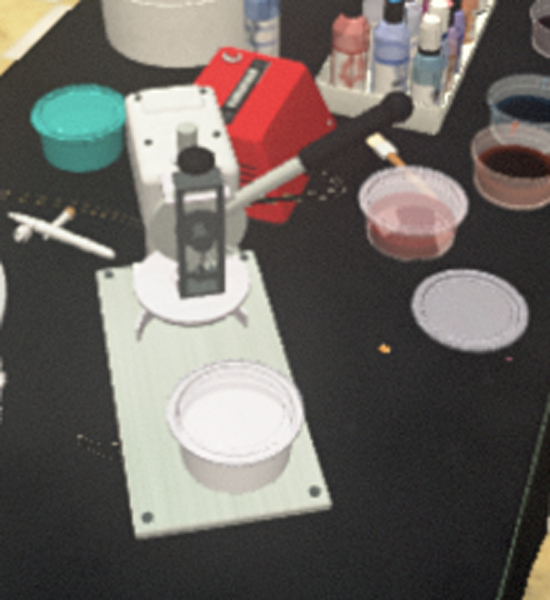

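View pics/tc0.png

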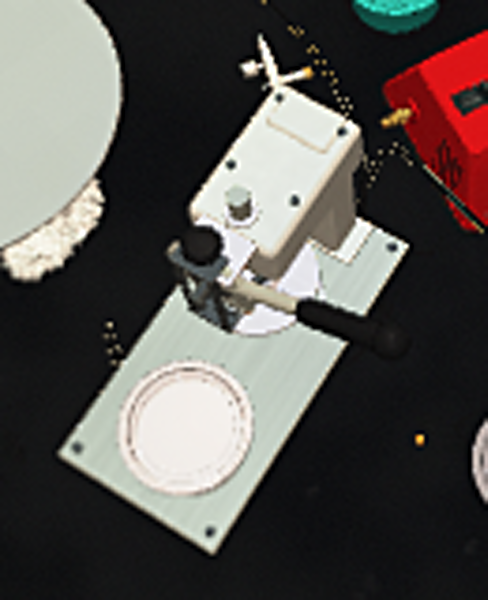

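```bash
cat > h.py <<'E'
from rig import r
import numpy as np,cv2
from scipy.optimize import least_squares
from scipy.spatial.transform import Rotation as R
def proj(d,P):
    P=np.atleast_2d(P).astype(float); T=np.linalg.inv(d["cam_to_world"])
    rv=cv2.Rodrigues(T[:3,:3])[0]
    return cv2.projectPoints(P,rv,T[:3,3],d["mtx"],d["dist_coeffs"])[0][:,0]
def ray(d,uv):
    x=cv2.undistortPoints(np.array([[uv]],float),d["mtx"],d["dist_coeffs"])[0,0]
    v=d["cam_to_world"][:3,:3]@np.array([x[0],x[1],1]); return d["cam_to_world"][:3,3],v
def onz(d,uv,z):
    o,v=ray(d,uv); return o+v*(z-o[2])/v[2]
E
cat > fit.py <<'E'
from h import *
S=r.get_image("side");T=r.get_image("top")
s=lambda u,v:(230+u/2.5,160+v/2.5)
t=lambda u,v:(220+u/3.75,170+v/3.75)
obs=[(S,(-.205,-.082,.018),s(330,503)),(S,(-.205,.082,.018),s(137,532)),(S,(.12,.082,.018),s(97,268)),
(T,(-.205,-.082,.018),t(215,551)),(T,(-.205,.082,.018),t(60,454)),(T,(.12,-.082,.018),t(410,245)),
(S,(-.047,-.186*np.cos(np.pi/6),.294),s(396,108)),(T,(-.047,-.186*np.cos(np.pi/6),.294),t(393,340))]
def W(p,q): c,s_=np.cos(p[2]),np.sin(p[2]); return np.array([p[0]+c*q[0]-s_*q[1],p[1]+s_*q[0]+c*q[1],q[2]])
def f(p): return np.concatenate([proj(d,W(p,q))[0]-uv for d,q,uv in obs])
for d,q,uv in obs[:6]: print(q,np.round(onz(d,uv,.018),4))
best=min((least_squares(f,[.45,.2,a]) for a in np.arange(-3,3,1)),key=lambda x:x.cost)
print(best.x,np.round(best.fun.reshape(-1,2),1).tolist())
rt_s,rt_t=s(196,160),t(204,243)
# triangulate release
A=[];b=[]
for d,uv in((S,rt_s),(T,rt_t)):
    o,v=ray(d,uv);v=v/np.linalg.norm(v);M=np.eye(3)-np.outer(v,v);A.append(M);b.append(M@o)
x=np.linalg.lstsq(np.vstack(A),np.concatenate(b),rcond=None)[0];print("release",x)
p=best.x;c,s_=np.cos(p[2]),np.sin(p[2])
print("in press",np.array([[c,s_],[-s_,c]])@(x[:2]-p[:2]))
print("cup S",onz(S,s(235,414),.073),"T",onz(T,t(187,427),.073))
for x in(onz(S,s(235,414),.073),onz(T,t(187,427),.073)):print(np.array([[c,s_],[-s_,c]])@(x[:2]-p[:2]))
E
python3 fit.py
```

```text
(-0.205, -0.082, 0.018) [0.3864 0.3603 0.018 ]
(-0.205, 0.082, 0.018) [0.5212 0.4459 0.018 ]
(0.12, 0.082, 0.018) [0.6981 0.1729 0.018 ]
(-0.205, -0.082, 0.018) [0.3857 0.3564 0.018 ]
(-0.205, 0.082, 0.018) [0.5208 0.4453 0.018 ]
(0.12, -0.082, 0.018) [0.5594 0.086  0.018 ]
[ 0.56399687  0.22920388 -1.00059302] [[1.4, -0.7], [-0.5, -0.1], [0.2, -0.1], [-0.2, 0.6], [-0.4, -0.3], [0.5, -0.3], [-0.5, 0.0], [-1.0, 0.2]]
release [0.54091619 0.26826974 0.26418109]
in press [-0.04534432  0.00165876]
cup S [0.47665049 0.34506144 0.073     ] T [0.47679599 0.33644389 0.073     ]
[-0.14467773 -0.01098713]
[-0.13734501 -0.01551644]
```

```bash
cat > ov.py <<'E'
from h import *
p=np.array([.564,.2292,-1.0006]);c,s_=np.cos(p[2]),np.sin(p[2])
def W(q):
    q=np.atleast_2d(q);return np.c_[p[0]+c*q[:,0]-s_*q[:,1],p[1]+s_*q[:,0]+c*q[:,1],q[:,2]]
a=np.linspace(0,6.283,60)
def circ(x,y,z,rr):return np.c_[x+rr*np.cos(a),y+rr*np.sin(a),z+0*a]
if __name__=="__main__":
    import sys
    X,Y=float(sys.argv[1]),float(sys.argv[2])
    for n,(x0,y0,w,h,k) in {"side":(240,170,130,210,2.8),"top":(220,170,130,160,3.75)}.items():
        d=r.get_image(n);im=cv2.resize(d["image"][y0:y0+h,x0:x0+w],None,fx=k,fy=k,interpolation=cv2.INTER_CUBIC)
        for P,col in((circ(X,Y,.071,.0575),(0,0,255)),(circ(X,Y,.018,.047),(255,0,0)),(circ(0,0,.087,.053),(0,160,0)),
          (np.array([[-.205,-.082,.018],[-.205,.082,.018],[.12,.082,.018],[.12,-.082,.018]]),(0,200,200)),(circ(-.047,0,.274,.016),(255,0,255))):
            q=((proj(d,W(P))-[x0,y0]+.5)*k).astype(np.int32);cv2.polylines(im,[q],True,col,1)
        cv2.imwrite(f"pics/ov_{n}.png",im)
E
python3 ov.py -.141 -.013; python3 -c "
import cv2,numpy as np
a=cv2.imread('pics/ov_side.png');b=cv2.imread('pics/ov_top.png');o=np.zeros((600,860,3),np.uint8);o[:a.shape[0],:a.shape[1]]=a;o[:b.shape[0],370:370+b.shape[1]]=b;cv2.imwrite('pics/ov1.png',o[:,:800])"
```

```text
(no output)
```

View pics/ov1.png

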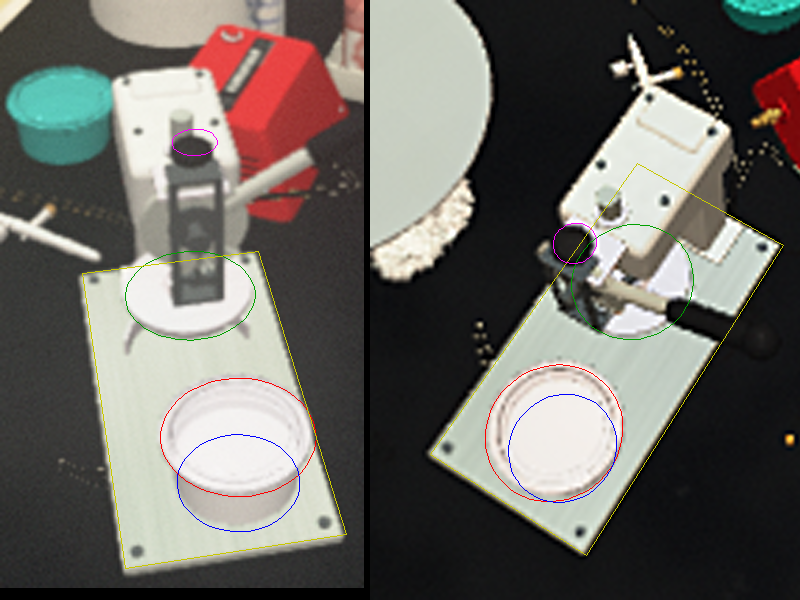

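```bash
cat > zoom.py <<'E'
from ov import *
import sys
X,Y=float(sys.argv[1]),float(sys.argv[2]);o=[]
for n,(x0,y0) in {"side":(290,292),"top":(240,255)}.items():
    d=r.get_image(n);k=6;w,h=66,80;im=cv2.resize(d["image"][y0:y0+h,x0:x0+w],None,fx=k,fy=k,interpolation=cv2.INTER_NEAREST)
    for P,col in((circ(X,Y,.0695,.0575),(0,0,255)),(circ(X,Y,.018,.047),(255,0,0))):
        q=((proj(d,W(P))-[x0,y0]+.5)*k).astype(np.int32);cv2.polylines(im,[q],True,col,1)
    o.append(im)
cv2.imwrite("pics/zoom%s.png"%sys.argv[3],np.hstack(o))
E
python3 zoom.py -.141 -.013 1
```

```text
(no output)
```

View pics/zoom1.png

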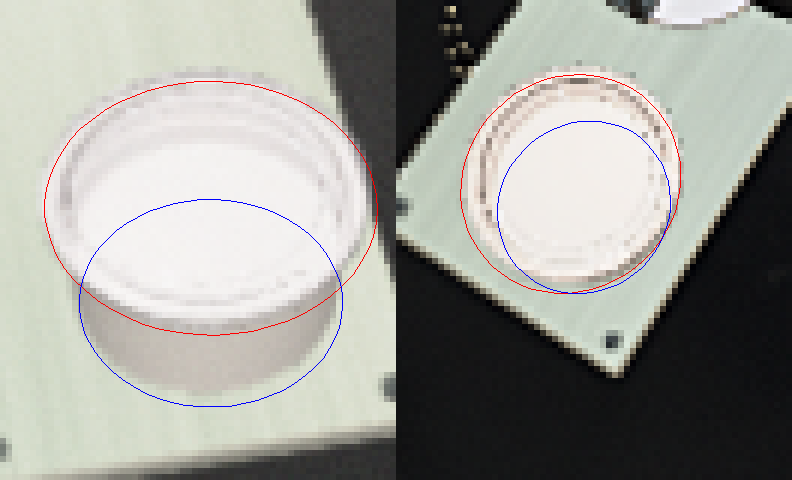

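```bash
python3 zoom.py -.135 -.0135 2
```

```text
(no output)
```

View pics/zoom2.png

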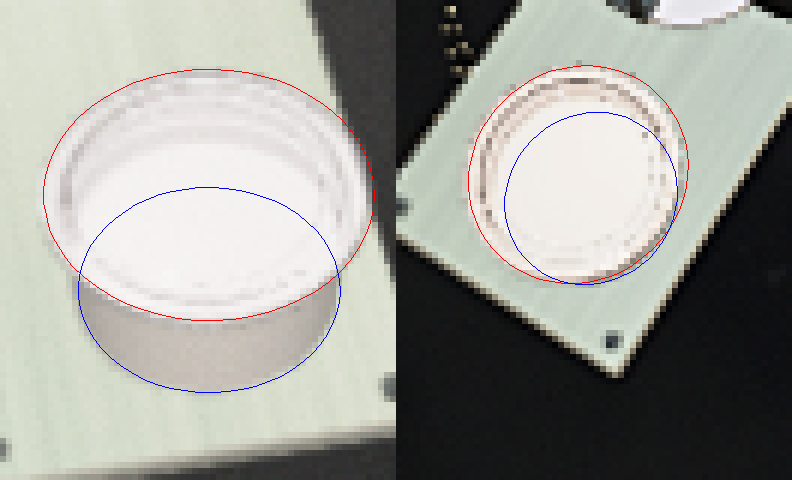

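```bash
cat > pl.py <<'E'
from h import *
# plan rows from current pose through waypoint(s): pos world, target rot (scipy) ; prints rounded rows
P0=np.array([.564,.2292,0]);TH=-1.0006;RP=R.from_euler('z',TH)
def pw(x,y,z): return P0*[1,1,0]+RP.apply([x,y,z])
def rot(tilt): # tool x=+yp, lean tilt deg
    y=np.array([1.,0,0]);x=np.array([0,1.,0]);z=np.array([0,0,-1.])
    return RP*R.from_matrix(np.c_[x,y,z])*R.from_rotvec([-np.deg2rad(tilt),0,0])
def rows(wps,hand,maxn=20,step=.040,tmax=6.,dec=2):
    o=r.get_obs();p=np.array(o["tool_pos"]);q=R.from_quat(o["ee_rot"]);out=[]
    for P,Q in wps:
        while len(out)<400:
            d=np.array(P)-p;w=(q.inv()*Q).as_rotvec()
            if np.linalg.norm(d)<1e-3 and np.linalg.norm(w)<.006:break
            dt=q.inv().apply(d);n=max(np.linalg.norm(dt)/step,np.abs(dt).max()/.025,np.linalg.norm(w)/np.deg2rad(tmax),1)
            dt/=n;w/=n
            u=np.round(np.r_[dt/.025,np.rad2deg(w)/6],dec);out.append(u)
            p=p+q.apply(u[:3]*.025);q=q*R.from_rotvec(np.deg2rad(u[3:]*6))
    print(len(out));
    for k in range(0,len(out),20):print("["+",".join("["+",".join("%g"%(v+0) for v in u)+",%g]"%hand for u in out[k:k+20])+"]")
def st():
    o=r.get_obs();d=o["tool_pos"]-P0*[1,1,0];q=R.from_quat(o["ee_rot"])
    print("t",o["time"],"j",np.round(o["joint_pos"],2),"tcp",np.round(o["tool_pos"],4),"press",np.round(RP.inv().apply(d),4),"F press",np.round(RP.inv().apply(o["force"]),1),"roterr deg",np.round(np.rad2deg((rot(0).inv()*q).as_rotvec()),1),"open",round(o["opening"],4))
E
python3 - <<'E'
from pl import *
st();rows([([.34,-.3,.36],R.from_quat(r.get_obs()["ee_rot"])*R.from_euler('z',-40,degrees=True)),([.42,.05,.36],rot(0)*R.from_euler('z',30,degrees=True)),(pw(-.24,-.013,.25),rot(0))],0)
S=r.get_image("side")
for n,uv in(("pink",(394,240)),("grey",(418,283))):print(n,onz(S,uv,.05))
E
```

```text
t 0.55 j [-1.32  0.49  1.56  0.    1.09 -0.11] tcp [ 0.2189 -0.5854  0.2146] press [ 0.4995 -0.7302  0.2146] F press [-0.5 -0.1 -0.3] roterr deg [ -0.    0.  102.2] open 0.0954
41
[[-1,-0.95,-0.65,0,0,-0.74,0],[-0.9,-1,-0.63,0,0,-0.72,0],[-0.77,-1,-0.59,0,0,-0.68,0],[-0.67,-1,-0.56,0,0,-0.65,0],[-0.57,-1,-0.54,0,0,-0.62,0],[-0.49,-1,-0.52,0,0,-0.6,0],[-0.41,-1,-0.51,0,0,-0.58,0],[-0.35,-1,-0.5,0,0,-0.57,0],[-0.28,-1,-0.49,0,0,-0.56,0],[-0.22,-1,-0.48,0,0,-0.55,0],[-0.11,-0.73,-0.34,0,0,-0.4,0],[-0.3,-1,0,0,0,-0.39,0],[-0.25,-1,0,0,0,-0.38,0],[-0.21,-1,0,0,0,-0.38,0],[-0.17,-1,0,0,0,-0.38,0],[-0.13,-1,0,0,0,-0.38,0],[-0.09,-1,0,0,0,-0.37,0],[-0.05,-1,0,0,0,-0.37,0],[-0.01,-1,0,0,0,-0.37,0],[0.03,-1,0,0,0,-0.37,0]]
[[0.06,-1,0,0,0,-0.38,0],[0.1,-1,0,0,0,-0.38,0],[0.15,-1,0,0,0,-0.38,0],[0.18,-1,0,0,0,-0.38,0],[0.23,-1,0,0,0,-0.38,0],[0.05,-0.17,0,0,0,-0.07,0],[0.06,-1,0.29,0,0,-0.33,0],[0.09,-1,0.3,0,0,-0.34,0],[0.13,-1,0.3,0,0,-0.34,0],[0.16,-1,0.3,0,0,-0.34,0],[0.2,-1,0.3,0,0,-0.34,0],[0.24,-1,0.3,0,0,-0.34,0],[0.27,-1,0.3,0,0,-0.35,0],[0.31,-1,0.31,0,0,-0.35,0],[0.36,-1,0.31,0,0,-0.35,0],[0.4,-1,0.32,0,0,-0.36,0],[0.44,-1,0.32,0,0,-0.36,0],[0.49,-1,0.32,0,0,-0.37,0],[0.54,-1,0.33,0,0,-0.38,0],[0.58,-1,0.34,0,0,-0.39,0]]
[[0.1,-0.15,0.06,0,0,-0.06,0]]
pink [ 0.42247171 -0.01364245  0.05      ]
grey [0.32730855 0.12380354 0.05      ]
```

Request:
{"fn": "drive_tool", "kwargs": {"plan": [[-1, -0.95, -0.65, 0, 0, -0.75, 0], [-0.9, -1, -0.65, 0, 0, -0.7, 0], [-0.75, -1, -0.6, 0, 0, -0.7, 0], [-0.65, -1, -0.55, 0, 0, -0.65, 0], [-0.55, -1, -0.55, 0, 0, -0.6, 0], [-0.5, -1, -0.5, 0, 0, -0.6, 0], [-0.4, -1, -0.5, 0, 0, -0.6, 0], [-0.35, -1, -0.5, 0, 0, -0.55, 0], [-0.3, -1, -0.5, 0, 0, -0.55, 0], [-0.2, -1, -0.5, 0, 0, -0.55, 0], [-0.1, -0.75, -0.35, 0, 0, -0.4, 0], [-0.3, -1, 0, 0, 0, -0.4, 0], [-0.25, -1, 0, 0, 0, -0.4, 0], [-0.2, -1, 0, 0, 0, -0.4, 0], [-0.15, -1, 0, 0, 0, -0.4, 0], [-0.15, -1, 0, 0, 0, -0.4, 0], [-0.1, -1, 0, 0, 0, -0.35, 0], [-0.05, -1, 0, 0, 0, -0.35, 0], [0, -1, 0, 0, 0, -0.35, 0], [0, -1, 0, 0, 0, -0.35, 0]]}}

```text
time: 2.27
tool_pos: [0.3828, -0.0548, 0.3691]
ee_rot: [0.998, -0.058, 0.004, 0.001]
force: [1.6, -0.9, 0.0]
opening: 0.0475
```

```bash
python3 - <<'E'
from pl import *
st();rows([([.42,.05,.36],rot(0)*R.from_euler('z',30,degrees=True)),(pw(-.24,-.013,.25),rot(0))],0)
E
```

```text
t 2.2667 j [-0.31 -0.02  1.83  0.    1.32 -0.2 ] tcp [ 0.3828 -0.0548  0.3691] press [ 0.1413 -0.3058  0.3691] F press [1.6 0.9 0. ] roterr deg [-0.2  0.4 39.3] open 0.0475
20
[[0.23,-1,0.09,0,-0.02,-0.36,0],[0.27,-1,0.08,0,-0.02,-0.36,0],[0.31,-1,0.09,0.01,-0.01,-0.37,0],[0.35,-1,0.08,0,-0.02,-0.37,0],[0.1,-0.26,0.03,0.01,0,-0.09,0],[0.06,-1,0.29,0,0,-0.33,0],[0.09,-1,0.3,0,0,-0.34,0],[0.13,-1,0.3,0,0,-0.34,0],[0.16,-1,0.3,0,0,-0.34,0],[0.2,-1,0.3,0,0,-0.34,0],[0.24,-1,0.3,0,0,-0.34,0],[0.27,-1,0.3,0,0,-0.35,0],[0.31,-1,0.31,0,0,-0.35,0],[0.36,-1,0.31,0,0,-0.35,0],[0.4,-1,0.32,0,0,-0.36,0],[0.44,-1,0.32,0,0,-0.37,0],[0.49,-1,0.33,0,0,-0.37,0],[0.53,-1,0.33,0,0,-0.38,0],[0.59,-1,0.34,0,0,-0.39,0],[0.09,-0.14,0.05,0,0,-0.05,0]]
```

Request:
{"fn": "drive_tool", "kwargs": {"plan": [[0.25, -1, 0, 0, 0, -0.35, 0], [0.25, -1, 0, 0, 0, -0.35, 0], [0.3, -1, 0, 0, 0, -0.35, 0], [0.35, -1, 0, 0, 0, -0.35, 0], [0.1, -1, 0, 0, 0, -0.35, 0], [0.05, -1, 0, 0, 0, -0.35, 0], [0.1, -1, 0, 0, 0, -0.35, 0], [0.1, -1, 0, 0, 0, -0.35, 0], [0.15, -1, 0, 0, 0, -0.35, 0], [0.2, -1, 0, 0, 0, -0.35, 0], [0.25, -1, 0, 0, 0, -0.35, 0], [0.3, -1, 0, 0, 0, -0.35, 0], [0.3, -1, 0, 0, 0, -0.35, 0], [0.35, -1, 0.5, 0, 0, -0.35, 0], [0.4, -1, 0.5, 0, 0, -0.35, 0], [0.45, -1, 0.5, 0, 0, -0.35, 0], [0.5, -1, 0.5, 0, 0, -0.35, 0], [0.5, -1, 0.5, 0, 0, -0.4, 0]]}}

```text
time: 3.77
tool_pos: [0.4035, 0.4341, 0.3092]
ee_rot: [0.958, 0.288, 0.01, 0.002]
force: [0.3, -0.9, 0.7]
opening: 0.0477
```

```bash
python3 - <<'E'
from pl import *
st();rows([(pw(-.25,-.013,.15),rot(42))],0); rows([(pw(-.25,-.013,.15),rot(42)),(pw(-.225,-.013,.033),rot(42))],0,step=.02)
E
```

```text
t 3.7667 j [ 0.72  0.36  1.52 -0.01  1.25  0.14] tcp [0.4035 0.4341 0.3092] press [-0.2591 -0.0245  0.3092] F press [ 0.9 -0.2  0.7] roterr deg [-0.5  1.  -0.8] open 0.0477
7
[[0.05,0.05,0.92,-1,-0.03,0.01,0],[0.05,-0.05,0.92,-1,-0.03,0.01,0],[0.06,-0.15,0.91,-1,-0.03,0.01,0],[0.06,-0.24,0.89,-1,-0.03,0.01,0],[0.06,-0.34,0.86,-1,-0.03,0.01,0],[0.06,-0.42,0.82,-1,-0.03,0.01,0],[0.06,-0.47,0.71,-0.91,-0.02,0,0]]
14
[[0.04,0.04,0.8,-0.86,-0.03,0.01,0],[0.05,-0.03,0.8,-0.87,-0.03,0.01,0],[0.05,-0.11,0.79,-0.87,-0.02,0.01,0],[0.05,-0.18,0.78,-0.86,-0.03,0.01,0],[0.05,-0.25,0.76,-0.87,-0.02,0.01,0],[0.05,-0.31,0.73,-0.87,-0.02,0.01,0],[0.05,-0.38,0.7,-0.86,-0.03,0,0],[0.06,-0.43,0.66,-0.85,-0.02,0,0],[0,-0.4,0.69,0,0,0,0],[0,-0.4,0.69,0,0,0,0],[0,-0.4,0.69,0,0,0,0],[0,-0.4,0.69,0,0,0,0],[0,-0.4,0.7,0,0,0,0],[0,-0.39,0.69,0,0,0,0]]
```

Request:
{"fn": "drive_tool", "kwargs": {"plan": [[0.1, 0.05, 0.9, -1, 0, 0, 0], [0.1, -0.05, 0.9, -1, -0.05, 0, 0], [0.05, -0.15, 0.9, -1, -0.05, 0, 0], [0.05, -0.25, 0.9, -1, -0.05, 0, 0], [0.05, -0.35, 0.85, -1, 0, 0, 0], [0.05, -0.4, 0.8, -1, 0, 0, 0], [0.05, -0.45, 0.7, -0.9, 0, 0, 0], [0, 0, 0, 0, 0, 0, 0]]}}

```text
time: 4.43
tool_pos: [0.421, 0.4399, 0.1453]
ee_rot: [0.888, 0.268, 0.114, 0.355]
force: [-1.1, -0.1, -1.3]
opening: 0.0475
```

```bash
python3 - <<'E'
from pl import *
st();rows([(pw(-.225,-.013,.033),rot(42))],0,step=.02)
d=r.get_image("wrist");cv2.imwrite("pics/w1.png",d["image"]);d=r.get_image("side");cv2.imwrite("pics/s1.png",d["image"])
E
```

```text
t 4.4333 j [ 0.99  0.71  1.56 -0.73  1.3   0.76] tcp [0.421  0.4399 0.1453] press [-0.2546 -0.0066  0.1453] F press [-0.6 -1.  -1.3] roterr deg [-43.7   1.1  -0.9] open 0.0475
6
[[-0.06,-0.39,0.7,0.05,-0.04,0.01,0],[-0.05,-0.38,0.7,0.05,-0.04,0.01,0],[-0.05,-0.38,0.7,0.05,-0.04,0.01,0],[-0.05,-0.38,0.7,0.05,-0.04,0.01,0],[-0.05,-0.37,0.71,0.05,-0.03,0.01,0],[-0.04,-0.3,0.58,0.04,-0.03,0.02,0]]
```

View pics/s1.png

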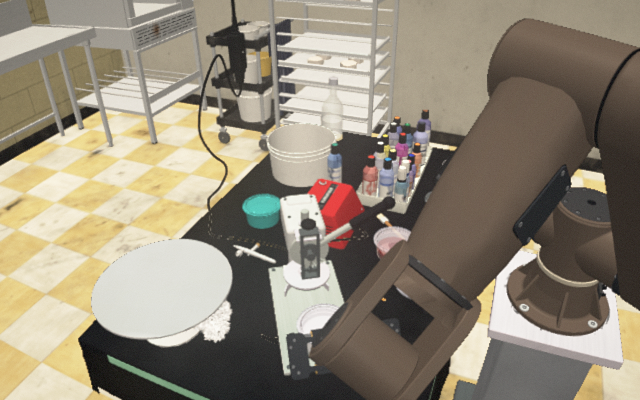

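View pics/w1.png

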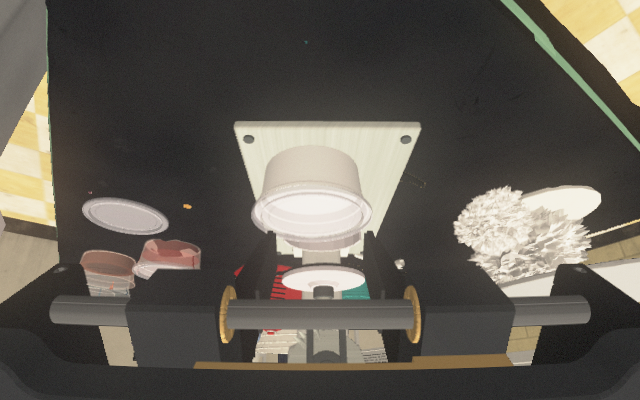

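Request:
{"fn": "drive_tool", "kwargs": {"plan": [[-0.05, -0.4, 0.7, 0, 0, 0, 0], [-0.05, -0.4, 0.7, 0.05, -0.05, 0, 0], [-0.05, -0.4, 0.7, 0.05, -0.05, 0, 0], [-0.05, -0.4, 0.7, 0.05, -0.05, 0, 0], [-0.05, -0.35, 0.7, 0.05, 0, 0, 0], [-0.05, -0.3, 0.5, 0, 0, 0, 0], [0, 0, 0, 0, 0, 0, 0]]}}

```text
time: 5.12
tool_pos: [0.4395, 0.4193, 0.0534]
ee_rot: [0.903, 0.258, 0.112, 0.325]
force: [-0.7, -0.9, -0.4]
opening: 0.0478
```

```bash
python3 - <<'E'
from pl import *
st();rows([(pw(-.225,-.013,.032),rot(42)),(pw(-.19,-.013,.032),rot(42)),(pw(-.075,-.001,.032),rot(42))],0,step=.015)
d=r.get_image("wrist");cv2.imwrite("pics/w2.png",d["image"])
E
```

```text
t 5.1167 j [ 0.93  0.8   1.64 -0.76  1.1   0.87] tcp [0.4395 0.4193 0.0534] press [-0.2272 -0.0022  0.0534] F press [ 0.4 -1.1 -0.4] roterr deg [-40.1   1.8   0.7] open 0.0478
13
[[-0.29,-0.3,0.44,-0.19,-0.15,-0.14,0],[-0.16,-0.18,0.26,-0.12,-0.09,-0.08,0],[0,0.45,0.4,0,0,0,0],[0,0.44,0.4,0,0,0,0],[0,0.15,0.14,0,0,0,0],[0.06,0.44,0.4,0,0,0,0],[0.06,0.44,0.4,0,0,0,0],[0.06,0.44,0.4,0,0,0,0],[0.06,0.44,0.4,0,0,0,0],[0.06,0.45,0.4,0,0,0,0],[0.06,0.45,0.4,0,0,0,0],[0.07,0.44,0.4,0,0,0,0],[0.05,0.31,0.27,0,0,0,0]]
```

View pics/w2.png

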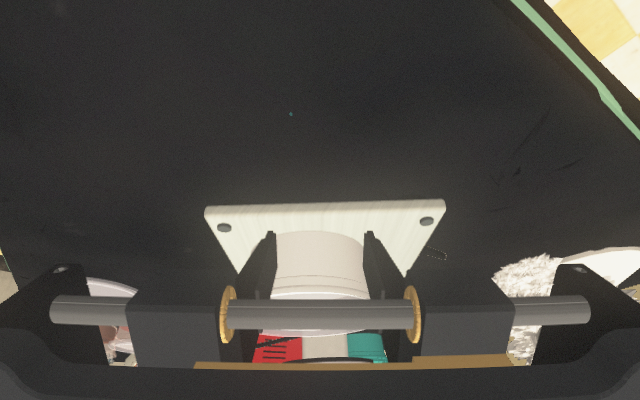

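Request:
{"fn": "drive_tool", "kwargs": {"plan": [[-0.3, -0.3, 0.45, -0.2, -0.15, -0.15, 0], [-0.2, -0.2, 0.3, -0.15, -0.1, -0.1, 0], [0, 0, 0, 0, 0, 0, 0]]}}

```text
time: 5.42
tool_pos: [0.4323, 0.412, 0.0354]
ee_rot: [0.895, 0.262, 0.102, 0.345]
force: [-0.0, 0.3, -0.1]
opening: 0.0478
```

```bash
python3 - <<'E'
from pl import *
st();rows([(pw(-.225,-.013,.032),rot(42)),(pw(-.19,-.013,.032),rot(42)),(pw(-.075,-.001,.032),rot(42))],0,step=.015)
E
```

```text
t 5.4167 j [ 0.94  0.84  1.65 -0.77  1.11  0.89] tcp [0.4323 0.412  0.0354] press [-0.2249 -0.0122  0.0354] F press [-0.3  0.2 -0.1] roterr deg [-42.2   0.1   0. ] open 0.0478
12
[[-0.03,-0.09,0.1,0.04,-0.02,-0.01,0],[0,0.45,0.4,0,0,0,0],[0,0.44,0.4,0,0,0,0],[0,0.15,0.13,0,0,0,0],[0.06,0.44,0.4,0,0,0,0],[0.06,0.44,0.4,0,0,0,0],[0.06,0.44,0.4,0,0,0,0],[0.06,0.44,0.4,0,0,0,0],[0.06,0.44,0.4,0,0,0,0],[0.07,0.45,0.4,0,0,0,0],[0.06,0.45,0.4,0,0,0,0],[0.05,0.32,0.28,0,0,0,0]]
```

Request:
{"fn": "drive_tool", "kwargs": {"plan": [[0, 0.35, 0.5, 0, 0, 0, 0], [0, 0.45, 0.4, 0, 0, 0, 0], [0, 0.4, 0.35, 0, 0, 0, 0], [0.05, 0.35, 0.3, 0, 0, 0, 0], [0.05, 0.35, 0.3, 0, 0, 0, 0], [0.05, 0.35, 0.3, 0, 0, 0, 0], [0, 0, 0, 0, 0, 0, 0]]}}

```text
time: 6.0
tool_pos: [0.482, 0.3425, 0.034]
ee_rot: [0.895, 0.263, 0.103, 0.345]
force: [0.5, -0.2, 0.3]
opening: 0.0473
```

```bash
python3 - <<'E'
from pl import *
st();rows([(pw(-.075,-.001,.032),rot(42))],0,step=.012)
for n in("side","top"): d=r.get_image(n);cv2.imwrite(f"pics/{n}3.png",d["image"])
E
```

```text
t 6.0 j [ 0.81  0.81  1.73 -0.88  1.02  0.88] tcp [0.482  0.3425 0.034 ] press [-0.1396 -0.0078  0.034 ] F press [0.4 0.3 0.3] roterr deg [-42.2   0.2  -0. ] open 0.0473
6
[[0.05,0.34,0.33,0.01,-0.01,0,0],[0.05,0.34,0.33,0,-0.01,0,0],[0.05,0.34,0.33,0.01,0,0,0],[0.05,0.35,0.33,0,-0.01,0,0],[0.05,0.35,0.33,0.01,0,0,0],[0.02,0.15,0.14,0,0,-0.01,0]]
```

View pics/side3.png

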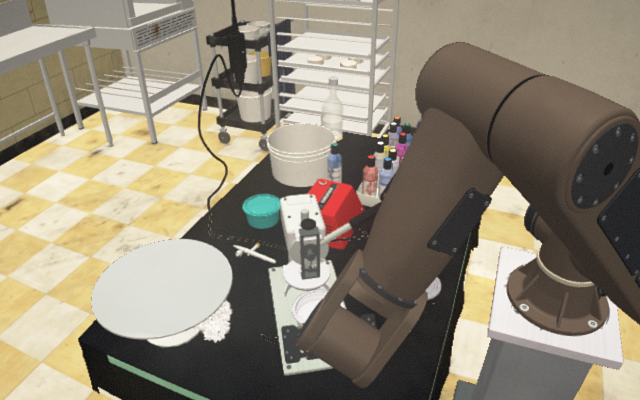

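View pics/top3.png

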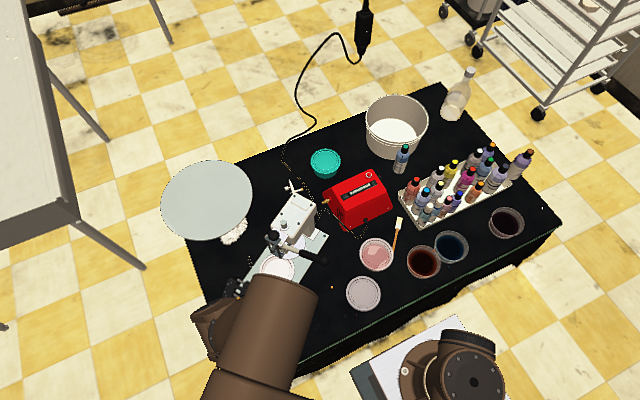

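```bash
cat > fk.py <<'E'
from pl import *
data=[([-1.31861427,.491384006,1.55929425,0,1.09170808,-.105588],[0.21884955,-0.58524736,0.21422427]),
([-0.31,-0.02,1.83,0,1.32,-0.2],[0.3828,-0.0548,0.3691]),
([0.72,0.36,1.52,-0.01,1.25,0.14],[0.4035,0.4341,0.3092]),
([0.99,0.71,1.56,-0.73,1.3,0.76],[0.421,0.4399,0.1453]),
([0.93,0.8,1.64,-0.76,1.1,0.87],[0.4395,0.4193,0.0534]),
([0.94,0.84,1.65,-0.77,1.11,0.89],[0.4323,0.412,0.0354]),
([0.81,0.81,1.73,-0.88,1.02,0.88],[0.482,0.3425,0.034])]
o=r.get_obs();data.append((o["joint_pos"],o["tool_pos"]))
def fr(q,k,sg=1):
    h,a1,b,L1,a2,L2,L3=k
    z=R.from_euler('z',q[0]);y=lambda t:R.from_euler('y',t)
    sh=z.apply([a1,b,h]);el=sh+(z*y(q[1])).apply([0,0,L1])
    F=z*y(q[1]+q[2]);e2=el+F.apply([a2,0,0]);wr=el+F.apply([a2,0,L2])
    T=F*R.from_euler('z',sg*q[3])*y(q[4])*R.from_euler('z',q[5])
    return sh,el,e2,wr,wr+T.apply([0,0,L3]),T
def fit(sg):
    return least_squares(lambda k:np.concatenate([fr(q,k,sg)[4]-p for q,p in data])*1e3,[.3,.0,.06,.45,0,.45,.25])
if __name__=="__main__":
    for sg in(1,-1):
        s=fit(sg);print(sg,s.cost,np.round(s.x,3),np.round(s.fun,0))
        T=fr(o["joint_pos"],s.x,sg)[5];print(T.as_quat(),o["ee_rot"])
        print("wr",fr(o["joint_pos"],s.x,sg)[:4])
E
python3 fk.py
```

```text
1 22.32090305197954 [0.196 0.001 0.064 0.585 0.043 0.411 0.271] [-1. -1. -1.  0. -0.  2. -2.  0. -2. -0.  1.  2.  0. -0.  2. -2. -0. -3.
  1. -0.  2.  1. -1. -1.]
[-0.26300159  0.89530063 -0.34445423  0.10304474] [0.89530063 0.26300159 0.10304474 0.34445423]
wr (array([-0.04606728,  0.0448472 ,  0.19603313]), array([0.24731561, 0.35331366, 0.59736622]), array([0.22297775, 0.32772452, 0.57325454]), array([0.38279103, 0.49575421, 0.2336163 ]))
-1 6165.3721527087955 [-0.092  0.159  0.052  0.52   0.238  0.32  -0.241] [-24.  37.  35.  15. -18.  -7.  -6. -19.   3.  23.  49. -57.  -1.   9.
   3.   7.  23.   0. -21. -11.  12. -19. -11.  11.]
[ 0.32080713  0.87625102  0.06271515 -0.35402507] [0.89530063 0.26300159 0.10304474 0.34445423]
wr (array([ 0.07184671,  0.15145899, -0.09184538]), array([0.33262098, 0.42564033, 0.26488074]), array([0.19740516, 0.28347272, 0.13092155]), array([ 0.32189003,  0.41435767, -0.13363607]))
```

```bash
cat >> fk.py <<'E'
K=np.array([.196,.001,.064,.585,.043,.411,.271])
Z90=R.from_euler('z',np.pi/2)
def ik(p,Q,q0):
    best=None
    def f(q):
        g=fr(q,K);return np.r_[(g[4]-p)*10,(Q.inv()*(g[5]*OFF)).as_rotvec()]
    return least_squares(f,q0,x_scale=1)
g=fr(o["joint_pos"],K)[5];OFF=g.inv()*R.from_quat(o["ee_rot"])
def segd(a,b,c,d):
    t=np.linspace(0,1,200)[:,None];A=a+(b-a)*t;B=c+(d-c)*t
    return np.linalg.norm(A[:,None]-B[None],axis=2).min()
def lever(ang):
    al=np.pi/6-ang;return pw(-.047,-.05*np.cos(al),.201+.05*np.sin(al)),pw(-.047,-.186*np.cos(al),.201+.186*np.sin(al))
def chk(name,p,Q,q0,ang=0):
    s=ik(p,Q,q0);q=s.x;sh,el,e2,wr,tp,T=fr(q,K);A,B=lever(ang)
    print(name,"q",np.round(q,2),"err",round(s.cost,6),"wr press",np.round(RP.inv().apply(wr-P0*[1,1,0]),3),"d forearm",round(segd(e2,wr,A,B),3),"hand",round(segd(wr,tp,A,B),3),"upper",round(segd(sh,el,A,B),3))
    return q
E
python3 - <<'E'
from fk import *
q=o["joint_pos"]
chk("now",o["tool_pos"],R.from_quat(o["ee_rot"]),q)
for x in(-.1,-.075,-.049):q=chk(x,pw(x,0,.034),rot(42),q)
for t in(48,54,60):chk(("tilt",t),pw(-.049,0,.034),rot(t),q)
E
```

```text
now q [ 0.81  0.81  1.73 -0.87  1.02  0.87] err 0.0 wr press [-0.323 -0.009  0.235] d forearm 0.271 hand 0.202 upper 0.312
-0.1 q [ 0.74  0.81  1.74 -0.91  0.99  0.85] err 0.0 wr press [-0.281 -0.     0.235] d forearm 0.235 hand 0.173 upper 0.298
-0.075 q [ 0.7   0.8   1.76 -0.94  0.96  0.84] err 0.0 wr press [-0.256 -0.     0.235] d forearm 0.212 hand 0.155 upper 0.291
-0.049 q [ 0.66  0.8   1.77 -0.97  0.94  0.84] err 0.0 wr press [-0.23  -0.     0.235] d forearm 0.187 hand 0.137 upper 0.284
('tilt', 48) q [ 0.69  0.83  1.76 -1.05  1.02  0.92] err 0.0 wr press [-0.25  -0.     0.215] d forearm 0.203 hand 0.15 upper 0.28
('tilt', 54) q [ 0.72  0.87  1.75 -1.11  1.1   0.99] err 0.0 wr press [-0.268 -0.     0.193] d forearm 0.218 hand 0.162 upper 0.276
('tilt', 60) q [ 0.75  0.92  1.74 -1.16  1.19  1.05] err 0.0 wr press [-0.284 -0.     0.17 ] d forearm 0.23 hand 0.173 upper 0.271
```

Request:
{"fn": "drive_tool", "kwargs": {"plan": [[0.05, 0.35, 0.3, 0, 0, 0, 0], [0.05, 0.35, 0.3, 0, 0, 0, 0], [0.05, 0.35, 0.3, 0, 0, 0, 0], [0.05, 0.35, 0.3, 0, 0, 0, 0], [0.05, 0.35, 0.3, 0, 0, 0, 0], [0.05, 0.15, 0.15, 0, 0, 0, 0], [0, 0, 0, 0, 0, 0, 0]]}}

```text
time: 6.68
tool_pos: [0.5252, 0.2913, 0.0353]
ee_rot: [0.895, 0.264, 0.104, 0.344]
force: [-1.3, 1.5, -0.1]
opening: 0.0475
```

```bash
python3 - <<'E'
from pl import *
st();rows([(pw(-.051,.0,.034),rot(42))],0,step=.006)
for n in("side","top"): d=r.get_image(n);a,b=((230,160),(480,400)) if n=="side" else ((200,170),(350,330));im=d["image"][a[1]:b[1],a[0]:b[0]];cv2.imwrite(f"pics/{n}4.png",cv2.resize(im,None,fx=2.4 if n=="side" else 3.6,fy=2.4 if n=="side" else 3.6,interpolation=cv2.INTER_CUBIC))
E
```

```text
t 6.6833 j [ 0.7   0.8   1.76 -0.95  0.96  0.85] tcp [0.5252 0.2913 0.0353] press [-0.0732  0.0009  0.0353] F press [-2.  -0.3 -0.1] roterr deg [-42.1   0.3  -0.2] open 0.0475
4
[[-0.01,0.17,0.17,0,-0.02,0,0],[-0.01,0.17,0.17,0.01,-0.01,0,0],[-0.01,0.17,0.17,0,-0.02,0,0],[-0.01,0.12,0.12,0.01,-0.01,0.01,0]]
```

View pics/side4.png

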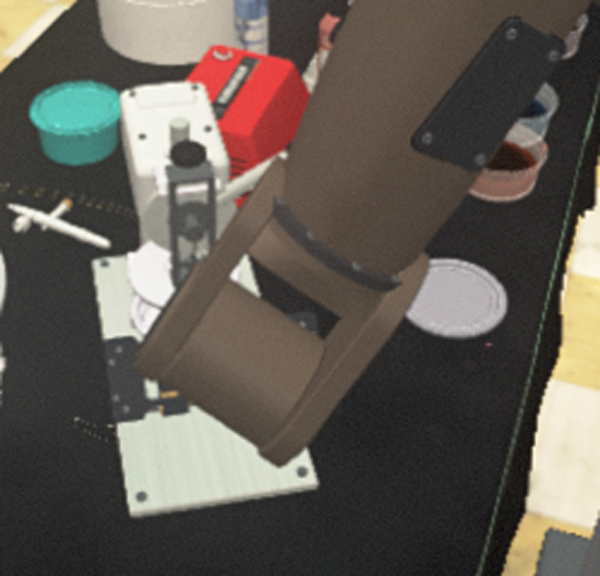

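View pics/top4.png

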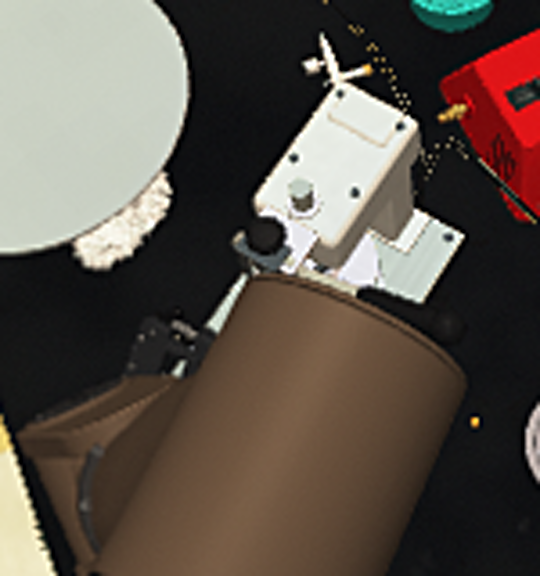

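Request:
{"fn": "drive_tool", "kwargs": {"plan": [[-0.05, 0.25, 0.2, 0, 0, 0, 0], [0, 0.25, 0.2, 0, 0, 0, 0], [0, 0, 0, 0, 0, 0, 0]]}}

```text
time: 7.03
tool_pos: [0.5324, 0.2779, 0.0361]
ee_rot: [0.895, 0.265, 0.104, 0.344]
force: [1.2, -0.3, -0.3]
opening: 0.0474
```

```bash
python3 - <<'E'
from pl import *
st()
E
```

```text
t 7.0333 j [ 0.67  0.8   1.77 -0.97  0.94  0.84] tcp [0.5324 0.2779 0.0361] press [-0.058  -0.0003  0.0361] F press [ 0.9  0.8 -0.3] roterr deg [-42.1   0.4  -0.3] open 0.0474
```

Request:
{"fn": "drive_tool", "kwargs": {"plan": [[0, 0.15, 0.15, 0, 0, 0, 0], [0, 0.1, 0.1, 0, 0, 0, 0], [0, 0, 0, 0, 0, 0, 0]]}}

```text
time: 7.28
tool_pos: [0.5377, 0.2701, 0.0359]
ee_rot: [0.895, 0.265, 0.104, 0.343]
force: [-1.5, 1.7, 0.6]
opening: 0.0473
```

```bash
python3 - <<'E'
from pl import *
st()
d=r.get_image("side");cv2.imwrite("pics/s5.png",cv2.resize(d["image"][220:340,260:380],None,fx=5,fy=5,interpolation=cv2.INTER_CUBIC))
E
```

```text
t 7.2833 j [ 0.66  0.8   1.78 -0.99  0.93  0.84] tcp [0.5377 0.2701 0.0359] press [-0.0487 -0.0001  0.0359] F press [-2.2 -0.3  0.6] roterr deg [-42.1   0.4  -0.3] open 0.0473
```

View pics/s5.png

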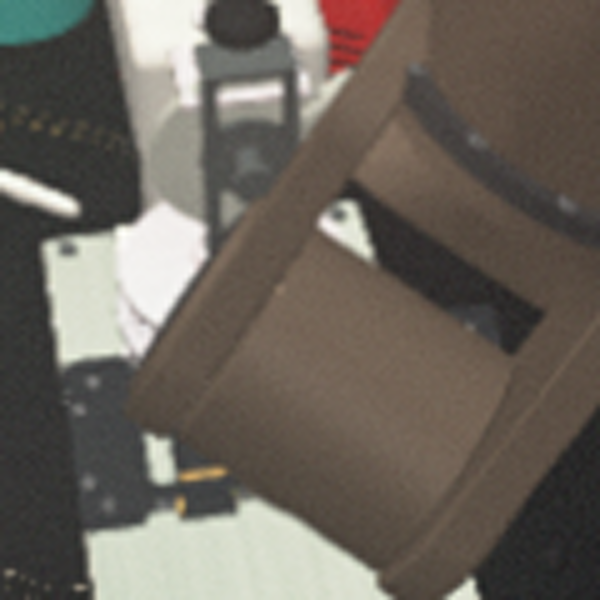

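Request:
{"fn": "drive_tool", "kwargs": {"plan": [[0, 0.1, 0.1, 0, 0, 0, 0], [0, 0.05, 0.05, 0, 0, 0, 0], [0, 0, 0, 0, 0, 0, 0]]}}

```text
time: 7.58
tool_pos: [0.5399, 0.2702, 0.0359]
ee_rot: [0.896, 0.266, 0.107, 0.34]
force: [-2.6, 1.6, 1.6]
opening: 0.0475
```

```bash
python3 - <<'E'
from pl import *
st()
E
```

```text
t 7.5833 j [ 0.66  0.79  1.78 -0.99  0.92  0.84] tcp [0.5399 0.2702 0.0359] press [-0.0475  0.0019  0.0359] F press [-2.8 -1.3  1.6] roterr deg [-41.7   0.8  -0.4] open 0.0475
```

Request:
{"fn": "drive_tool", "kwargs": {"plan": [[-0.05, 0.25, 0.25, 0, 0, 0, 0], [0, 0.1, 0.1, 0, 0, 0, 0], [0, 0, 0, 0, 0, 0, 0]]}}

```text
time: 7.83
tool_pos: [0.5407, 0.271, 0.0359]
ee_rot: [0.898, 0.267, 0.111, 0.331]
force: [-0.5, -0.6, 0.1]
opening: 0.0477
```

```bash
python3 - <<'E'
from pl import *
st()
E
```

```text
t 7.8333 j [ 0.65  0.79  1.78 -0.99  0.9   0.85] tcp [0.5407 0.271  0.0359] press [-0.0477  0.003   0.0359] F press [ 0.2 -0.8  0.1] roterr deg [-40.8   1.6  -0.4] open 0.0477
```

```bash
python3 - <<'E'
from pl import *
st();o=r.get_obs();print(np.round(o["joint_torque"],1),np.round(o["ft_torque"],2),np.round(o["joint_pos"],4))
for n in("side","top","wrist"):cv2.imwrite(f"pics/{n}6.png",r.get_image(n)["image"])
E
```

```text
t 7.8333 j [ 0.65  0.79  1.78 -0.99  0.9   0.85] tcp [0.5407 0.271  0.0359] press [-0.0477  0.003   0.0359] F press [ 0.2 -0.8  0.1] roterr deg [-40.8   1.6  -0.4] open 0.0477
[  1.  -67.9 -14.1  -0.8   1.2   0. ] [0.31 0.07 0.04] [ 0.6504  0.7871  1.785  -0.9906  0.8966  0.8452]
```

View pics/side6.png

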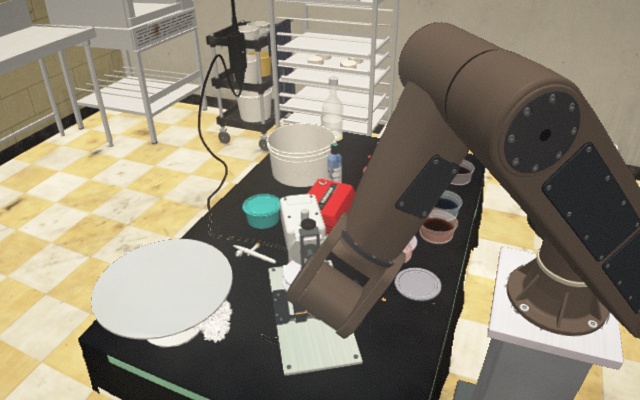

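View pics/top6.png

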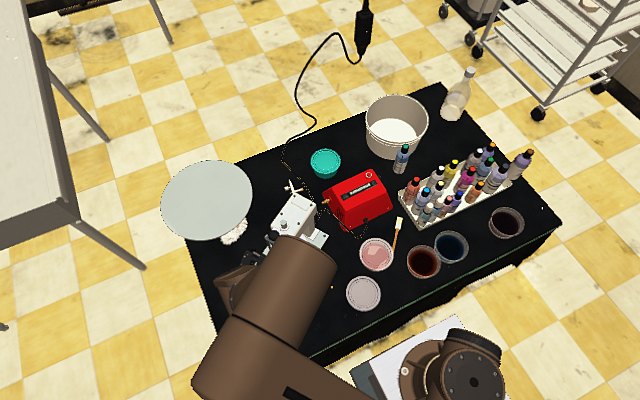

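View pics/wrist6.png

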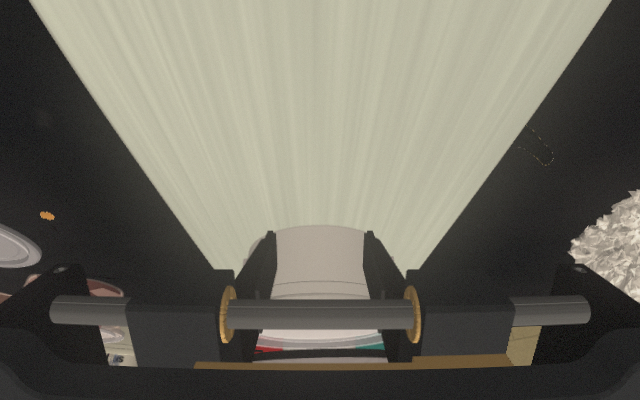

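Request:
{"fn": "drive_tool", "kwargs": {"plan": [[-0.1, 0.2, 0.2, -0.15, -0.2, 0, 0], [-0.05, 0.2, 0.2, 0, 0, 0, 0]]}}

```text
time: 8.15
tool_pos: [0.5422, 0.2679, 0.035]
ee_rot: [0.899, 0.264, 0.108, 0.332]
force: [-54.6, 61.2, 33.3]
opening: 0.048
```

```bash
python3 - <<'E'
from pl import *
st()
E
```

```text
t 8.15 j [ 0.64  0.79  1.78 -0.99  0.9   0.84] tcp [0.5422 0.2679 0.035 ] press [-0.0444  0.0025  0.035 ] F press [-80.9 -12.9  33.3] roterr deg [-40.8   1.2  -0. ] open 0.048
```

Request:
{"fn": "drive_tool", "kwargs": {"plan": [[0, -0.1, -0.1, 0, 0, 0, 0], [0, -0.2, -0.2, 0, 0, 0, 0], [0, -0.4, -0.4, 0, 0, 0, 0], [0, -0.5, -0.5, 0, 0, 0, 0], [0, -0.6, -0.6, 0, 0, 0, 0], [0, -0.6, -0.6, 0, 0, 0, 0], [0, -0.6, -0.6, 0, 0, 0, 0], [0, -0.6, -0.6, 0, 0, 0, 0], [0, -0.6, -0.6, 0, 0, 0, 0]]}}

```text
time: 8.9
tool_pos: [0.4549, 0.3983, 0.0468]
ee_rot: [0.899, 0.263, 0.107, 0.333]
force: [0.2, -0.7, -0.0]
opening: 0.0475
```

```bash
python3 - <<'E'
from pl import *
st()
d=r.get_image("side");cv2.imwrite("pics/s7.png",cv2.resize(d["image"][190:370,240:400],None,fx=3.3,fy=3.3,interpolation=cv2.INTER_CUBIC))
d=r.get_image("wrist");cv2.imwrite("pics/w7.png",d["image"])
E
```

```text
t 8.9 j [ 0.89  0.81  1.66 -0.79  1.08  0.86] tcp [0.4549 0.3983 0.0468] press [-0.2013 -0.0005  0.0468] F press [ 0.7 -0.2 -0. ] roterr deg [-40.9   1.1   0.1] open 0.0475
```

View pics/s7.png

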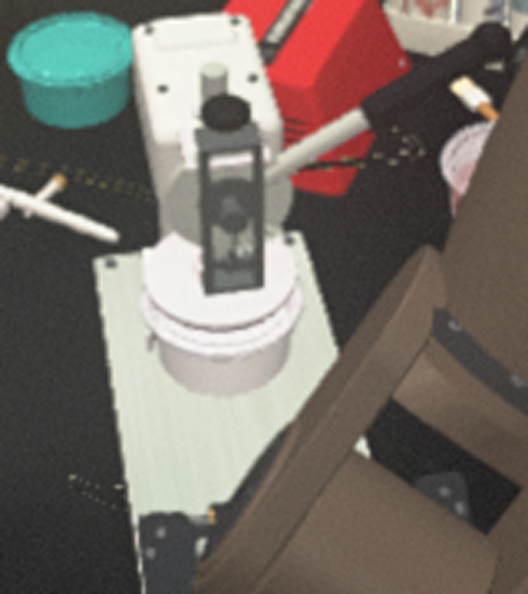

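View pics/w7.png

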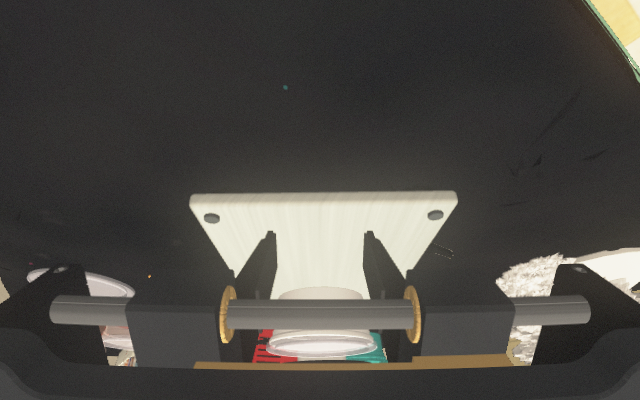

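```bash
python3 - <<'E'
from ov import *
d=r.get_image("side");k=7;x0,y0,w,h=275,255,85,65
im=cv2.resize(d["image"][y0:y0+h,x0:x0+w],None,fx=k,fy=k,interpolation=cv2.INTER_CUBIC)
for P,col in((circ(0,0,.0695,.0575),(0,0,255)),(circ(0,0,.018,.047),(255,0,0)),(circ(0,0,.087,.053),(0,160,0))):
    cv2.polylines(im,[((proj(d,W(P))-[x0,y0]+.5)*k).astype(np.int32)],True,col,1)
cv2.imwrite("pics/cupin.png",im)
from pl import *
rows([(pw(-.24,0,.10),rot(42)),(pw(-.24,-.0,.35),rot(0))],1)
from fk import *
q=o["joint_pos"]
q=chk("a",pw(-.24,0,.10),rot(42),q);q=chk("b",pw(-.24,0,.35),rot(0),q);q=chk("c",pw(-.047,-.143,.35),rot(0),q);q=chk("d",pw(-.047,-.143,.21),rot(0),q,.55);q=chk("e",pw(-.047,-.143,.21),rot(0)*R.from_euler('z',90,degrees=True),q,.55);q=chk("f",pw(-.047,0,.264),rot(0),q)
E
```

```text
12
[[0.02,0.09,-1,-0.07,-0.07,-0.02,1],[0.02,0.09,-1,-0.07,-0.07,-0.03,1],[0,0.07,-0.62,-0.05,-0.04,-0.01,1],[0,0.9,-1,0.94,0,0,1],[0,0.74,-1,0.87,0,0,1],[0,0.6,-1,0.82,0,0,1],[0,0.49,-1,0.78,0,0,1],[0,0.4,-1,0.75,0,0,1],[0,0.31,-1,0.73,0,0,1],[0,0.22,-1,0.72,0,0,1],[0,0.15,-1,0.71,0,0,1],[0,0.07,-0.97,0.68,0,0,1]]
a q [ 0.95  0.76  1.58 -0.72  1.23  0.78] err 0.0 wr press [-0.421  0.     0.301] d forearm 0.354 hand 0.235 upper 0.354
b q [ 0.68  0.37  1.39 -0.    1.38  0.11] err 0.0 wr press [-0.24  -0.     0.621] d forearm 0.396 hand 0.232 upper 0.402
c q [ 0.29  0.12  1.73 -0.    1.29 -0.28] err 0.0 wr press [-0.047 -0.143  0.621] d forearm 0.327 hand 0.059 upper 0.422
d q [ 0.29  0.26  1.95  0.    0.93 -0.28] err 0.0 wr press [-0.047 -0.143  0.481] d forearm 0.284 hand 0.013 upper 0.399
e q [ 0.29  0.26  1.95 -0.    0.93  1.29] err 0.0 wr press [-0.047 -0.143  0.481] d forearm 0.284 hand 0.013 upper 0.399
f q [ 0.36  0.41  1.55  0.    1.18 -0.21] err 0.0 wr press [-0.047 -0.     0.535] d forearm 0.285 hand 0.058 upper 0.366
```

View pics/cupin.png

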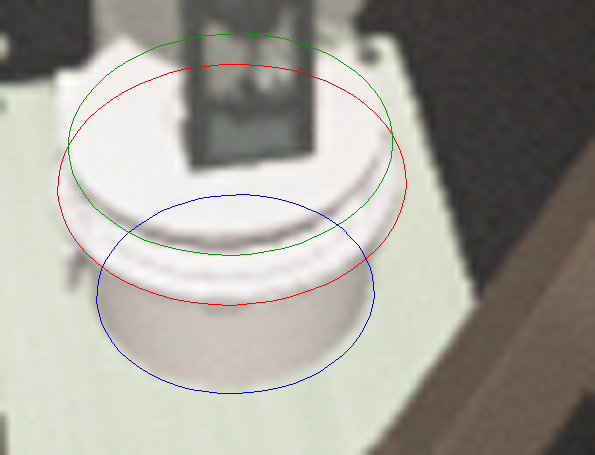

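Request:
{"fn": "drive_tool", "kwargs": {"plan": [[0, 0.1, -1, 0, 0, 0, 1], [0, 0.1, -1, 0, 0, 0, 1], [0, 0.1, -0.6, 0, 0, 0, 1], [0, 0.9, -1, 0.95, 0, 0, 1], [0, 0.75, -1, 0.85, 0, 0, 1], [0, 0.6, -1, 0.8, 0, 0, 1], [0, 0.5, -1, 0.8, 0, 0, 1], [0, 0.4, -1, 0.75, 0, 0, 1], [0, 0.3, -1, 0.75, 0, 0, 1], [0, 0.2, -1, 0.7, 0, 0, 1], [0, 0.15, -1, 0.7, 0, 0, 1], [0, 0.1, -1, 0.5, 0, 0, 1]]}}

```text
time: 10.05
tool_pos: [0.4352, 0.4152, 0.3558]
ee_rot: [0.959, 0.284, -0.003, -0.01]
force: [-0.6, 0.2, 0.2]
opening: 0.0002
```

```bash
python3 - <<'E'
from pl import *
st();rows([(pw(-.14,-.12,.36),rot(0)),(pw(-.047,-.143,.32),rot(0))],1)
E
```

```text
t 10.05 j [0.64 0.35 1.41 0.02 1.38 0.06] tcp [0.4352 0.4152 0.3558] press [-0.2261 -0.008   0.3558] F press [-0.5 -0.4  0.2] roterr deg [ 1.2  0.  -0.4] open 0.0002
9
[[-1,0.76,-0.05,-0.04,0,0.01,1],[-1,0.76,-0.05,-0.05,0,0.01,1],[-1,0.76,-0.05,-0.04,0,0.02,1],[-1,0.76,-0.04,-0.05,0,0.01,1],[-0.49,0.38,-0.02,-0.02,0,0.01,1],[-0.25,1,0.43,0,0,0,1],[-0.25,1,0.43,0,0,0,1],[-0.25,1,0.43,0,0,0,1],[-0.17,0.72,0.31,0,0,0,1]]
```

Request:
{"fn": "drive_tool", "kwargs": {"plan": [[-1, 0.75, -0.05, -0.05, 0, 0, 1], [-1, 0.75, -0.05, -0.05, 0, 0, 1], [-1, 0.75, -0.05, -0.05, 0, 0, 1], [-1, 0.75, -0.05, 0, 0, 0, 1], [-0.5, 0.4, 0, 0, 0, 0, 1], [-0.25, 1, 0.3, 0, 0, 0, 1], [-0.25, 1, 0.3, 0, 0, 0, 1], [-0.25, 1, 0.3, 0, 0, 0, 1], [-0.15, 0.7, 0.3, 0, 0, 0, 1], [0, 0, 0, 0, 0, 0, 1]]}}

```text
time: 10.88
tool_pos: [0.417, 0.1738, 0.3318]
ee_rot: [0.961, 0.277, 0.001, -0.003]
force: [0.2, -0.7, 0.1]
opening: 0.0002
```

```bash
python3 - <<'E'
from pl import *
st();rows([(pw(-.047,-.143,.32),rot(0))],1,dec=2)
d=r.get_image("side");cv2.imwrite("pics/s8.png",cv2.resize(d["image"][100:340,240:480],None,fx=2.5,fy=2.5,interpolation=cv2.INTER_CUBIC))
d=r.get_image("wrist");cv2.imwrite("pics/w8.png",d["image"])
E
```

```text
t 10.8833 j [ 0.24  0.12  1.78  0.01  1.23 -0.32] tcp [0.417  0.1738 0.3318] press [-0.0328 -0.1537  0.3318] F press [ 0.7 -0.2  0.1] roterr deg [0.3 0.3 0.5] open 0.0002
1
[[0.42,-0.57,0.48,-0.05,-0.04,-0.08,1]]
```

View pics/s8.png

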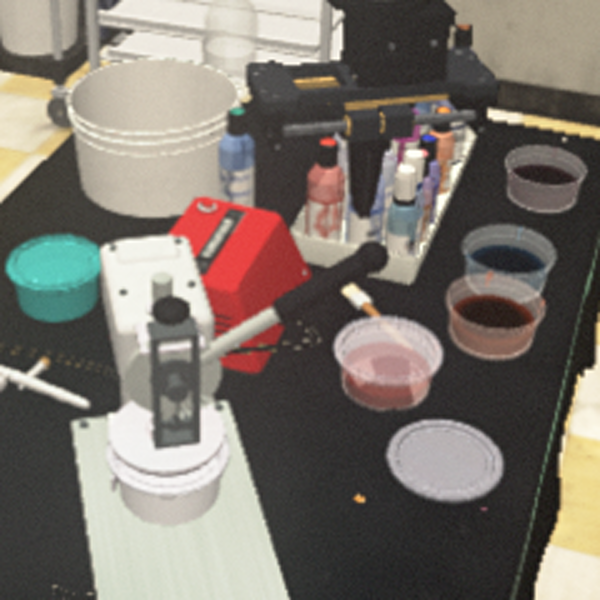

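View pics/w8.png

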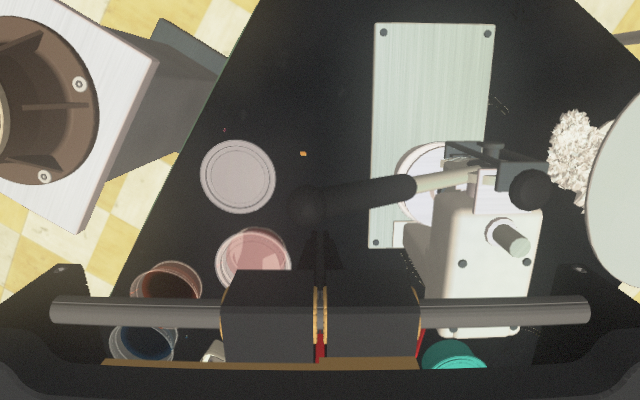

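```bash
cat > wv.py <<'E'
from fk import *
import sys
ang=float(sys.argv[1]) if len(sys.argv)>1 else 0
d=r.get_image("wrist");im=d["image"].copy();al=np.pi/6-ang
for s in(.108,.143/np.cos(al),.165,.186):
    u=proj(d,pw(-.047,-s*np.cos(al),.201+s*np.sin(al)))[0];print(s,u);cv2.circle(im,tuple(np.int32(u)),2,(0,0,255),-1)
a=np.linspace(0,6.283,40)
def C(x,y,z,rr,col):
    cv2.polylines(im,[np.int32(proj(d,np.array([pw(x+rr*np.cos(t),y+rr*np.sin(t),z) for t in a])))],True,col,1)
C(-.047,0,.274,.016,(0,255,0));C(0,0,.087,.053,(255,0,0))
u=proj(d,r.get_obs()["tool_pos"])[0];print("tcp",u);cv2.circle(im,tuple(np.int32(u)),3,(0,255,255),-1)
for c in([-.205,-.082],[-.205,.082],[.12,.082],[.12,-.082]):
    u=proj(d,pw(*c,.018))[0];cv2.circle(im,tuple(np.int32(u)),2,(0,0,255),-1)
cv2.imwrite("pics/"+sys.argv[2],im)
E
python3 wv.py 0 wv1.png
```

```text
0.108 [398.09807655 187.60264645]
0.16512217698823295 [334.65958767 199.73204774]
0.165 [334.81200584 199.70294945]
0.186 [307.41575052 204.92982506]
tcp [322.02393292 248.23793214]
```

View pics/wv1.png

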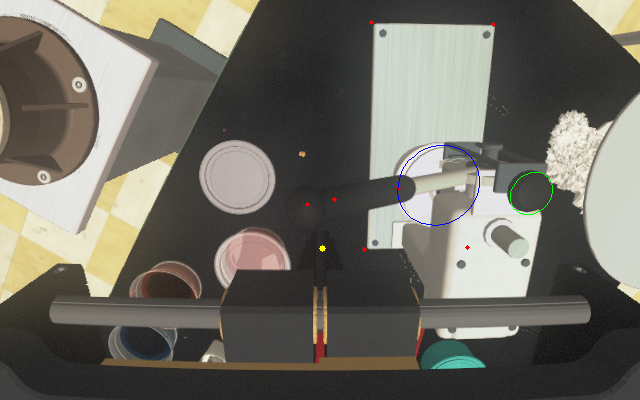

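Request:
{"fn": "drive_tool", "kwargs": {"plan": [[0.4, -0.55, 0.5, -0.05, -0.05, -0.1, 1], [0, 0, 0.4, 0, 0, 0, 1], [0, 0, 0, 0, 0, 0, 1]]}}

```text
time: 11.28
tool_pos: [0.4177, 0.1957, 0.3114]
ee_rot: [0.959, 0.284, 0.002, -0.0]
force: [0.9, -0.2, 0.2]
opening: 0.0001
```

```bash
python3 - <<'E'
from pl import *
st();rows([(pw(-.047,-.143,.30),rot(0)),(pw(-.047,-.143,.208),rot(0))],1,step=.015)
E
```

```text
t 11.2833 j [ 0.29  0.15  1.8   0.    1.19 -0.28] tcp [0.4177 0.1957 0.3114] press [-0.0508 -0.1412  0.3114] F press [0.6 0.7 0.2] roterr deg [-0.   0.2 -0.3] open 0.0001
8
[[-0.07,0.15,0.46,0.01,-0.03,0.05,1],[0,0,0.6,0,0,0,1],[0,0,0.6,0,0,0,1],[0,0,0.6,0,0,0,1],[0,0,0.6,0,0,0,1],[0,0,0.6,0,0,0,1],[-0.01,0,0.6,0,0,0,1],[0,0,0.08,0,0,0,1]]
```

Request:
{"fn": "drive_tool", "kwargs": {"plan": [[-0.05, 0.15, 0.5, 0, 0, 0, 1], [0, 0, 0.6, 0, 0, 0, 1], [0, 0, 0.6, 0, 0, 0, 1], [0, 0, 0.6, 0, 0, 0, 1], [0, 0, 0.5, 0, 0, 0, 1]]}}

```text
time: 11.7
tool_pos: [0.4195, 0.194, 0.245]
ee_rot: [0.958, 0.286, 0.006, -0.0]
force: [-2.6, -2.1, 6.4]
opening: 0.0002
```

```bash
cat > lv.py <<'E'
from pl import *
from scipy.optimize import brentq
st();o=r.get_obs();p=RP.inv().apply(o["tool_pos"]-P0)
al=brentq(lambda a:.201-p[1]*np.tan(a)+.0105/np.cos(a)-p[2],-.5,.8);print("lever est",np.pi/6-al)
print("z for .55:",.201-p[1]*np.tan(np.pi/6-.55)+.0105)
E
python3 lv.py
```

```text
t 11.7 j [ 0.29  0.22  1.91  0.    1.01 -0.29] tcp [0.4195 0.194  0.245 ] press [-0.0484 -0.1407  0.245 ] F press [ 0.3 -3.3  6.4] roterr deg [-0.2  0.7 -0.6] open 0.0002
lever est 0.29169012155392204
z for .55: 0.20778568867617053
```

Request:
{"fn": "drive_tool", "kwargs": {"plan": [[0, 0, 0.5, 0, -0.1, 0.1, 1], [0, 0, 0.5, 0, 0, 0, 1]]}}

```text
time: 11.87
tool_pos: [0.4186, 0.1938, 0.2214]
ee_rot: [0.959, 0.282, 0.001, 0.002]
force: [-9.1, -8.8, 17.0]
opening: 0.0006
```

```bash
python3 lv.py; python3 - <<'E'
from pl import *
d=r.get_image("side");cv2.imwrite("pics/s9.png",cv2.resize(d["image"][150:310,260:420],None,fx=3.7,fy=3.7,interpolation=cv2.INTER_CUBIC))
E
```

```text
t 11.8667 j [ 0.29  0.25  1.93 -0.    0.96 -0.28] tcp [0.4186 0.1938 0.2214] press [-0.0487 -0.1415  0.2214] F press [  2.4 -12.4  17. ] roterr deg [-0.2 -0.  -0.1] open 0.0006
lever est 0.4538688574166736
z for .55: 0.20776315406520968
```

View pics/s9.png

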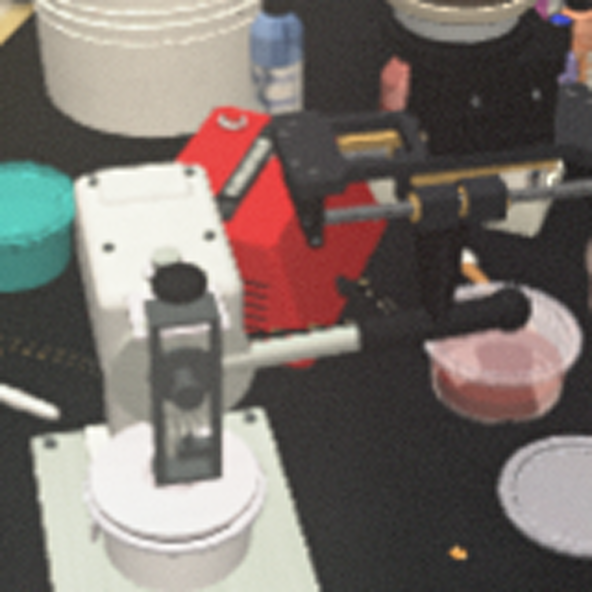

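Request:
{"fn": "drive_tool", "kwargs": {"plan": [[0, 0, 0.4, 0, 0, 0, 1]]}}

```text
time: 12.0
tool_pos: [0.418, 0.1936, 0.2112]
ee_rot: [0.959, 0.283, 0.0, 0.002]
force: [-4.9, -6.2, 19.0]
opening: 0.0004
```

```bash
python3 lv.py
```

```text
t 12.0 j [ 0.29  0.26  1.95 -0.01  0.93 -0.28] tcp [0.418  0.1936 0.2112] press [-0.0488 -0.1421  0.2112] F press [ 2.6 -7.5 19. ] roterr deg [-0.3 -0.  -0.2] open 0.0004
lever est 0.5260599233310594
z for .55: 0.2077472966015453
```

Request:
{"fn": "drive_tool", "kwargs": {"plan": [[0, 0, 0.15, 0, 0, 0, 1]]}}

```text
time: 12.08
tool_pos: [0.4178, 0.1934, 0.2078]
ee_rot: [0.959, 0.283, 0.0, 0.003]
force: [-4.7, -3.3, 15.9]
opening: 0.0007
```

```bash
python3 lv.py;  python3 wv.py .54 wv2.png
```

```text
t 12.0833 j [ 0.29  0.27  1.95 -0.01  0.92 -0.28] tcp [0.4178 0.1934 0.2078] press [-0.0488 -0.1424  0.2078] F press [ 0.2 -5.8 15.9] roterr deg [-0.3 -0.  -0.2] open 0.0007
lever est 0.5493760550245529
z for .55: 0.2077402762363783
0.108 [380.99420593 245.27064549]
0.14301923566756727 [320.05735102 244.67623697]
0.165 [281.92166888 244.19451304]
0.186 [245.78309812 243.6594606 ]
tcp [321.29749855 249.22489664]
```

View pics/wv2.png

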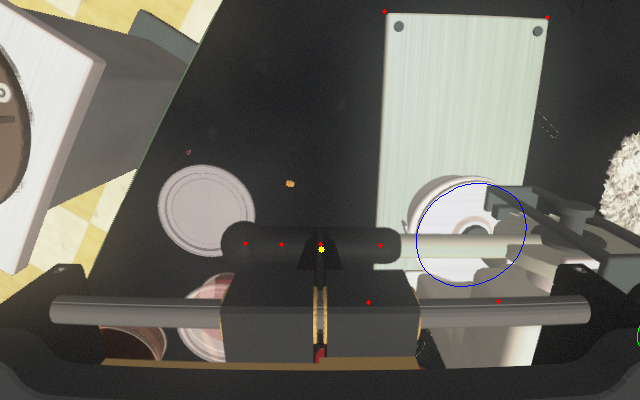

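Request:
{"fn": "drive_tool", "kwargs": {"plan": [[0, 0, -0.3, 0, 0, 0, 1], [0, 0, -0.5, 0, 0, 0, 1], [0, 0, -1, 0, 0, 0, 1], [0, 0, -1, 0, 0, 0, 1], [0, 0, -1, 0, 0, 0, 1], [0, 0, -1, 0, 0, 0, 1], [0, 0, 0, 0, 0, 0, 1]]}}

```text
time: 12.72
tool_pos: [0.417, 0.1954, 0.3375]
ee_rot: [0.958, 0.286, 0.002, 0.003]
force: [0.7, 0.7, 0.4]
opening: 0.0004
```

```bash
python3 wv.py .46 wv3.png; python3 - <<'E'
from pl import *
st();rows([(pw(-.08,-.05,.34),rot(0)),(pw(-.047,0,.30),rot(0))],1)
d=r.get_image("side");cv2.imwrite("pics/s10.png",cv2.resize(d["image"][150:310,260:420],None,fx=3.7,fy=3.7,interpolation=cv2.INTER_CUBIC))
E
```

```text
0.108 [357.64575279 188.66475647]
0.14328969171228056 [319.05734663 189.06240307]
0.165 [295.01684033 189.31544139]
0.186 [271.59694355 189.56587786]
tcp [320.29062115 247.25274697]
t 12.7667 j [ 0.3   0.13  1.76 -0.01  1.25 -0.28] tcp [0.4165 0.1952 0.3356] press [-0.051  -0.1425  0.3356] F press [-1.1 -0.3 -0.2] roterr deg [-0.3  0.1 -0.5] open 0.0005
6
[[1,-0.3,-0.05,0.02,0,0.02,1],[1,-0.31,-0.05,0.01,0,0.02,1],[1,-0.31,-0.05,0.02,-0.01,0.03,1],[0.71,-0.22,-0.03,0.01,0,0.02,1],[1,0.66,0.8,0,0,0,1],[1,0.66,0.8,0,0,0,1]]
```

View pics/wv3.png

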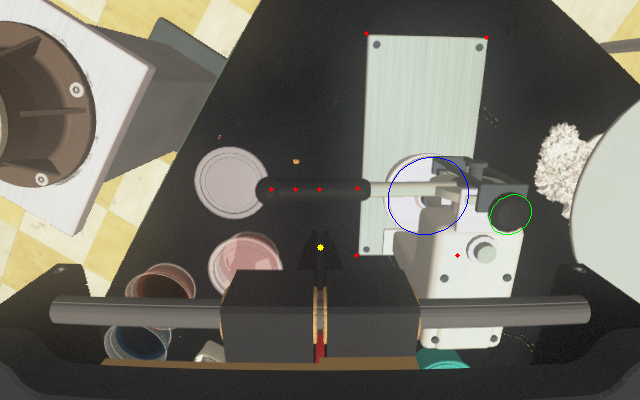

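View pics/s10.png

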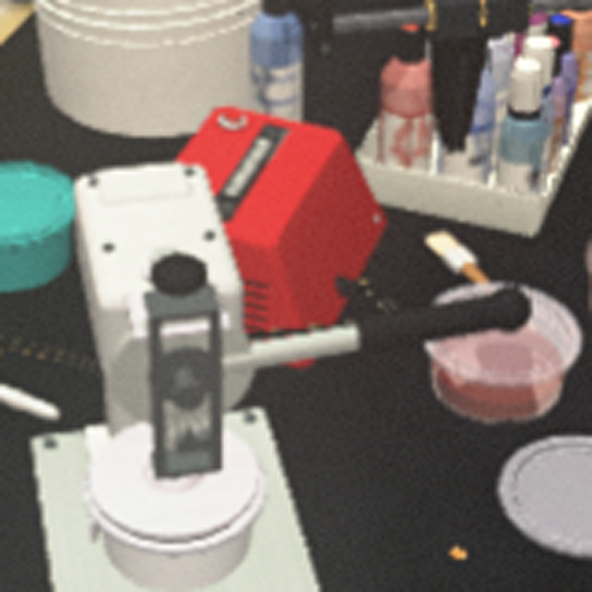

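```bash
python3 - <<'E'
from fk import *
d=r.get_image("side")
for g in(0,.14,.30,.46,.55,.62):print(g,proj(d,lever(g)[1])[0])
E
```

```text
0 [387.87746519 203.21932644]
0.14 [392.41588317 212.10969347]
0.3 [395.45820036 222.80410795]
0.46 [396.25366522 233.78113635]
0.55 [395.74686505 239.97460145]
0.62 [394.89531165 244.76304045]
```

Request:
{"fn": "drive_tool", "kwargs": {"plan": [[1, -0.3, -0.05, 0, 0, 0, 1], [1, -0.3, -0.05, 0, 0, 0, 1], [1, -0.3, -0.05, 0, 0, 0, 1], [0.7, -0.2, 0, 0, 0, 0, 1], [1, 0.6, 0.4, 0, 0, 0, 1], [1, 0.6, 0.4, 0, 0, 0, 1], [0, 0, 0, 0, 0, 0, 1]]}}

```text
time: 13.45
tool_pos: [0.5373, 0.2742, 0.3063]
ee_rot: [0.958, 0.287, -0.007, 0.003]
force: [0.3, -0.3, 0.1]
opening: 0.0006
```

```bash
python3 wv.py .46 wv4.png; python3 - <<'E'
from pl import *
st();rows([(pw(-.047,0,.290),rot(0))],1)
E
```

```text
0.108 [191.67129794 199.17278676]
0.14328969171228056 [149.8786858  199.32728721]
0.165 [124.47021427 199.41692388]
0.186 [100.20010469 199.49924397]
tcp [318.49134492 248.07175132]
t 13.5 j [ 0.37  0.39  1.48 -0.01  1.29 -0.21] tcp [0.5356 0.2741 0.3068] press [-5.310e-02  3.000e-04  3.068e-01] F press [-0.6 -0.6 -0.2] roterr deg [-0.1 -0.9 -0.6] open 0.0003
1
[[0,0.24,0.67,0.02,0.16,0.11,1]]
```

View pics/wv4.png

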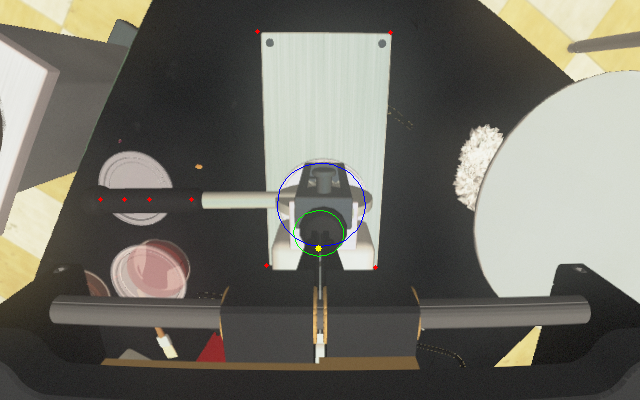

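Request:
{"fn": "drive_tool", "kwargs": {"plan": [[0.05, 0.25, 0.6, 0, 0.15, 0.1, 1], [0, 0, 0.4, 0, 0, 0, 1], [0, 0, 0.3, 0, 0, 0, 1]]}}

```text
time: 13.75
tool_pos: [0.5387, 0.2694, 0.2719]
ee_rot: [0.96, 0.282, -0.001, 0.001]
force: [1.7, 1.7, 7.1]
opening: 0.0003
```

```bash
python3 - <<'E'
from pl import *
st()
E
```

```text
t 13.75 j [ 0.35  0.41  1.54 -0.    1.2  -0.22] tcp [0.5387 0.2694 0.2719] press [-0.0475  0.0004  0.2719] F press [-0.6  2.3  7.1] roterr deg [-0.  -0.2 -0. ] open 0.0003
```

Request:
{"fn": "drive_tool", "kwargs": {"plan": [[0, 0, 0.35, 0, 0, 0, 1], [0, 0, 0.12, 0, 0, 0, 1], [0, 0, 0.08, 0, 0, 0, 1], [0, 0, 0.08, 0, 0, 0, 1], [0, 0, 0.05, 0, 0, 0, 1], [0, 0, 0.05, 0, 0, 0, 1]]}}

```text
time: 14.25
tool_pos: [0.5387, 0.2697, 0.2641]
ee_rot: [0.959, 0.283, 0.007, 0.002]
force: [2.1, -1.9, 6.6]
opening: 0.0003
```

```bash
python3 - <<'E'
from pl import *
st()
d=r.get_image("side");cv2.imwrite("pics/s11.png",cv2.resize(d["image"][150:310,260:420],None,fx=3.7,fy=3.7,interpolation=cv2.INTER_CUBIC))
E
```

```text
t 14.25 j [ 0.36  0.41  1.56 -0.01  1.16 -0.21] tcp [0.5387 0.2697 0.2641] press [-0.0477  0.0005  0.2641] F press [2.7 0.7 6.6] roterr deg [-0.5  0.8 -0.2] open 0.0003
```

View pics/s11.png

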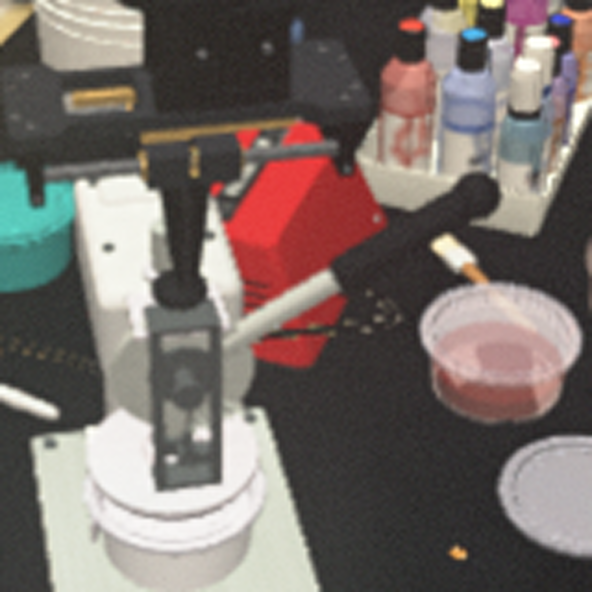

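Request:
{"fn": "drive_tool", "kwargs": {"plan": [[0, 0, 0.1, 0, 0, 0, 1], [0, 0, 0.1, 0, 0, 0, 1], [0, 0, 0.05, 0, 0, 0, 1], [0, 0, 0.05, 0, 0, 0, 1], [0, 0, 0.05, 0, 0, 0, 1], [0, 0, -0.3, 0, 0, 0, 1], [0, 0, -0.6, 0, 0, 0, 1], [0, 0, -1, 0, 0, 0, 1], [0, 0, -1, 0, 0, 0, 1], [0, 0, -1, 0, 0, 0, 1], [0, 0, 0, 0, 0, 0, 1]]}}

```text
time: 15.22
tool_pos: [0.5318, 0.27, 0.3676]
ee_rot: [0.958, 0.285, 0.013, 0.003]
force: [0.3, 0.2, -0.1]
opening: 0.0006
```

```bash
python3 - <<'E'
from pl import *
st()
d=r.get_image("side");cv2.imwrite("pics/s12.png",cv2.resize(d["image"][150:310,260:420],None,fx=3.7,fy=3.7,interpolation=cv2.INTER_CUBIC))
E
```

```text
t 15.2167 j [ 0.36  0.33  1.42 -0.01  1.37 -0.21] tcp [0.5318 0.27   0.3676] press [-0.0518 -0.0051  0.3676] F press [ 0.   0.3 -0.1] roterr deg [-0.8  1.3 -0.5] open 0.0006
```

View pics/s12.png

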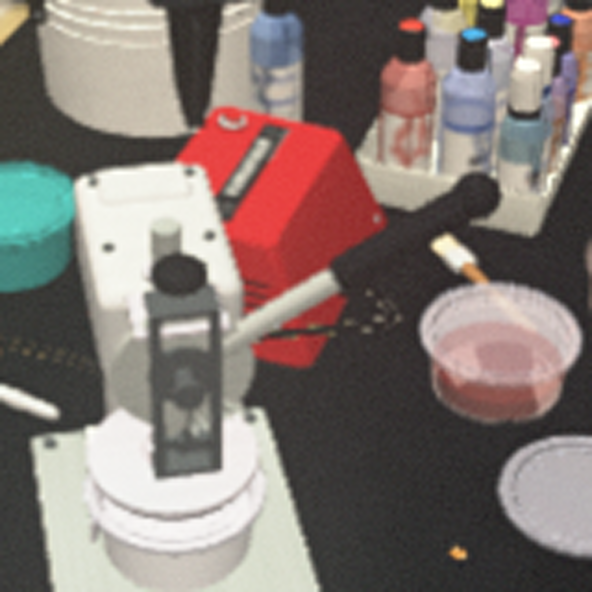

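```bash
python3 -c "
from rig import r
print(r.finish_job())"
```

```text
the job is handed in; nothing more can be done
None
```

I closed the lid with the press and handed the job in at about 15 s of the 58 s allowed. No verdict was reported.

- **Cup:** I slid it back with two finger contacts, the gripper leaned back about 42°, until it stopped against the curved stop. My last press against the stop went harder than I meant, about 80 N at the wrist (limit 120 N); I backed off straight away. The camera overlay then put the cup within about 2–3 mm of the nest, and it looked upright.
- **Lever:** I pushed it from above to about 0.55 rad, worked out from the finger position, and lifted off. The camera then showed it at about 0.46 rad, held in the third notch, with the hand clear and no force.
- **Release:** I held the plunger down until the picture showed the lever fully up, a little longer to be safe, then lifted clear.
- **Final picture:** The lever and plunger were up, the cup stood under the platen, and the fingers were free with no force. I never went near the closed cup or the bottle.

**Checks that were weaker or disagreed:**
- I did not measure how far the lid went on; I inferred it from the lever reaching the third notch.
- The platen drawn from my press estimate sat about 2 pixels off its picture, so the cup position carries a few millimetres of uncertainty.

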